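Sort torch fittings and snap the tub shut

ROBOT

A 6-joint arm with a two-finger parallel gripper is mounted at the origin on the work surface. World frame = base frame: x ahead of the robot, y to its left, z up, the work surface at z = 0. Lengths are in mm, angles in degrees, forces in N, time in s.
With the tool pointing down it reaches from about 300 to 775 mm from the base axis. Payload 14.6 kg.
Tool frame: the origin (TCP) lies on the mounting face of the last link; the fingertips stand 199 mm ahead of it and the grasp point (between the pads) lies 180 mm ahead of it; z points along the fingers, y is the direction in which the jaws open and shut (so a half turn about z gives the same grasp; the last joint's range is limited). The gripper opens to 94 mm and grips with 3 to 60 N. Pads are 16 mm wide; open, the fingers measure 119 mm over their backs; the gripper's body (75 mm by 177 mm) begins 78 mm behind the grasp point.
Start: joints at [-75.951, 17.183, 87.147, -0, 75.671, -3.816], TCP at [168.718, -523.474, 404.646] pointing down, gripper open.
Joint ranges: [-173.82, 173.82], [-45.26, 126.66], [13.44, 144.39], [-59.66, 239.66], [0, 175.72], [-146.38, 146.38]. Speed limits (degrees/s): [127.2, 127.2, 147.25, 180, 180, 180].

INTERFACE

Orientations are given as a 3x3 rotation matrix whose columns are the frame's x, y, z axes.
In Python, from bench import get_state, grab_frame, finish_job gives the robot as it stands. The module is installed in compiled form; this text tells all that it offers.
- The arm moves only by the shell command python3 -m crank 'ROWS' [OPENING] [FORCE]. ROWS is JSON, a list of rows, each an object of numbers: "x", "y", "z": the shift along the tool's x, y, z in mm; "wx", "wy", "wz": the turn, a rotation vector about the tool's x, y, z in degrees. In form: [{"x": .., "y": .., "z": .., "wx": .., "wy": .., "wz": ..}, ...]. A call has 1 to 8 rows; each row is the pose to reach, as a shift and turn from the pose commanded when the call began, along the tool's axes at that moment; what a row does not reach only later rows make up. A row lasts 1/12 s, in which the tool goes at most 41.7 mm and 7.16 degrees, less where a joint would pass 70% of its speed; a pose out of reach is approached as far as the arm can. A call with a gripper value outside its range is refused whole. OPENING is the finger opening in mm, from 0 to 94, set as the call begins (- or left out, the last holds). The fingers move at their own pace and stop on an object; FORCE is the grip in N (left out, the last holds). Time passes only in rows, so rows that repeat a pose let the fingers close. It gives the time, the measured TCP pose, the force and the opening at its end, in the units of the state.
- get_state(): the state, without advancing time (a new reading comes with each control period).
- grab_frame(name): name is "scene" or "side" or "wrist"; returns a dict with "pixels" (400x640x3 uint8, red, green, blue), "K" (3x3 intrinsics, pixels), "cam_to_world" (4x4, takes a point from camera to world coordinates); the wrist camera has in their place "T_tool_cam" (4x4, takes a point from camera to tool coordinates, whose origin is the TCP and whose axes are the flange's). Camera axes: x right, y down, z forward; pixel columns grow to the right and rows downward; lengths in mm; the calibration is good to about 2 mm. The wrist camera is an equidistant fisheye: a pixel r from the principal point sees the ray r / f radians off the axis. A picture is of the moment at which its call begins: read the wrist's pose just before it. There is no depth.
- finish_job(): hands the job in, once; it reports no verdict.
The state is a dict: "clock": time; "qpos": joint angles; "joint_velocities": joint speeds; "effort": joint torques, N m; "tcp_pos": TCP position; "orientation": TCP orientation; "ft_force": force on the tool from outside, world axes, zero at the start; "torque": the same for the moment, N m; "opening": finger opening in mm.
Only numpy, scipy, OpenCV 4.12 (cv2) and the standard library are available. Lean on these libraries where they do the work, as an engineer would, in place of code of your own. Each camera call takes 0.05 s, during which the arm holds its last target.

TASK

Sort the loose torch fittings: stand the two brass ones (hex coupling and cone nozzle) side by side in the round yellow tub, the red socket ring in the white tray and the black knob in the blue tray, each upright on the floor of its place. Once both brass fittings are in the tub, press the lid onto it until it snaps fully home all round, and let go of everything. Leave the wrench and the wire spool where they are.

Things in the scene. Friction and masses are not known exactly. Their poses are not given: they have to be found in the camera images.
- tub: round yellow tub fixed to the bench, open on top: 128 mm outside diameter (three black catch housings out to 140 mm), 120 mm inside, 57 mm high, floor 4 mm thick. Origin: centre of its underside, z up. Three spring catches just under the rim stand 4.5 mm in from the wall and give way when the lid is pressed past them.
- tray_white: square white tray fixed to the bench, 112 x 112 mm, 24 mm high, walls and floor 4 mm thick. Origin: centre of its underside, sides along x and y, z up.
- tray_blue: square blue tray fixed to the bench, the same size and frame as the white one.
- lid: loose round tub lid on its plug. Yellow disc 132 mm wide, 18-24 mm above origin; black tapered plug below (100 mm wide at foot, 115 at widest); upright black grip 26 mm in diameter, 24-52 mm above origin. Origin: centre of plug's underside, z up. 80 g. Seated, origin is 39 mm above the tub's; just laid on, it rests about 7 mm higher on the catches; a push down of 5-12 N snaps it home.
- hex_coupling: brass coupling, loose, upright: round threaded foot 24 mm in diameter and 14 mm high, above it a hexagon 30 mm across flats (35 mm across corners) from 14 to 32 mm, black bore on top. Origin: centre of its underside, z up; x points at a corner of the hexagon. 90 g.
- cone_nozzle: brass nozzle, loose, upright: plain cylinder 30 mm in diameter and 28 mm high, two dark grooves near its foot, a blunt cone on top up to 32 mm. Origin: centre of its underside, z up. 90 g.
- knob: black ribbed knob, loose, upright: foot 28 mm in diameter and 14 mm high, above it a head about 40 mm in diameter from 14 to 34 mm, with a grey cap disc. Origin: centre of its underside, z up. 50 g.
- red_socket: red plastic socket ring with a brass insert in its hollow, loose, upright: 42 mm in diameter, 28 mm high. Origin: centre of its underside, z up. 60 g.
- wrench: steel wrench, about 150 mm long, lying on the bench along its x; a bystander to be left alone.
- spool: white spool of bright wire, 68 mm in diameter, 34 mm high, standing on the bench, origin at the centre of its underside; a bystander to be left alone.
Not all that is in view belongs to the job. Of the things like the tray_blue, leave any that is turquoise; of the rest the smaller one is meant.

How it is judged (in metres and radians):
On the way, in this order (a step that is already met when the one before it is completed fails the run):
1. both brass fittings stand in the tub, released, with the lid still off (horizontal distance between each of hex_coupling, cone_nozzle and tub below 0.05 m and z of each of hex_coupling, cone_nozzle in the frame of tub below 0.012 m and angle between each of hex_coupling, cone_nozzle's own z axis and vertical below 0.25 rad and contact force between each of hex_coupling, cone_nozzle and the fingers below 0.1 N and not (horizontal distance between lid and tub below 0.005 m and z of lid in the frame of tub below 0.042 m and angle between lid's own z axis and vertical below 0.06 rad)), for 0.2 s.
2. the lid is snapped home on the tub, both brass fittings inside (horizontal distance between each of hex_coupling, cone_nozzle and tub below 0.05 m and z of each of hex_coupling, cone_nozzle in the frame of tub below 0.012 m and angle between each of hex_coupling, cone_nozzle's own z axis and vertical below 0.25 rad and horizontal distance between lid and tub below 0.005 m and z of lid in the frame of tub below 0.042 m and angle between lid's own z axis and vertical below 0.06 rad), for 0.2 s.
At the end, for the whole second after the job is handed in: Brass fittings upright on the tub's floor (within 50 mm of its centre), lid snapped home (centred to 5 mm, at most 3 mm above its seat, level to 0.06 rad), red socket upright in the white tray and knob in the blue (tilt under 0.25 rad), all released and at rest (all of step 2 and horizontal distance between red_socket and tray_white below 0.047 m and z of red_socket in the frame of tray_white below 0.012 m and angle between each of red_socket, knob's own z axis and vertical below 0.25 rad and horizontal distance between knob and tray_blue below 0.052 m and z of knob in the frame of tray_blue below 0.012 m and linear speed of each of lid, hex_coupling, cone_nozzle, knob, red_socket below 0.02 m/s); the robot touches nothing.
It fails at once if the wrench is shifted by more than 20 mm (distance of wrench from where it was at the start of the episode above 0.02 m).
It fails at once if the spool is shifted by more than 20 mm (distance of spool from where it was at the start of the episode above 0.02 m).
It also fails if it takes over 109 s, if anything falls off the work surface, if the arm or the gripper's body presses on something with over 40 N, if the wrist force passes 120 N, or if a joint passes its speed limit or range.

## Working session

There is one attempt and no reset: what is moved stays moved. The work goes in short steps, Python scripts to look and compute and a shell command to move; the robot and the scene stay as the last step left them, time stands still between calls to the robot, and variables do not carry over. Pictures are saved under pics/ and viewed, and the job is handed in when it is done.

```bash
mkdir -p pics
python3 - <<'E'
from bench import get_state, grab_frame
import cv2,numpy as np
s=get_state()
print({k:np.round(v,3).tolist() for k,v in s.items()})
for n in ["scene","side","wrist"]:
    f=grab_frame(n); cv2.imwrite(f"pics/{n}0.png",f["pixels"][:,:,::-1])
    print(n,{k:np.round(v,4).tolist() for k,v in f.items() if k!="pixels"})
E
```

```text
{'clock': 0.0, 'qpos': [-75.952, 17.215, 87.181, -0.004, 75.67, -3.815], 'joint_velocities': [0.03, -0.005, 0.035, -0.035, -0.018, -0.013], 'effort': [0.002, -53.18, -35.274, 0.071, 0.024, -0.0], 'tcp_pos': [168.703, -523.449, 404.089], 'orientation': [[0.952, 0.307, -0.0], [0.307, -0.952, 0.001], [0.0, -0.001, -1.0]], 'ft_force': [0.298, 0.612, 0.661], 'torque': [-0.009, 0.035, 0.018], 'opening': 93.765}
scene {'K': [[419.8382, 0.0, 314.0335], [0.0, 419.8382, 199.0683], [0.0, 0.0, 1.0]], 'cam_to_world': [[0.8669, 0.3201, -0.3821, 959.4539], [0.4985, -0.5573, 0.6641, -932.6115], [-0.0004, -0.7661, -0.6427, 832.28], [0.0, 0.0, 0.0, 1.0]]}
side {'K': [[451.2526, 0.0, 317.8885], [0.0, 451.2526, 197.2866], [0.0, 0.0, 1.0]], 'cam_to_world': [[-0.742, -0.3659, 0.5618, -407.9508], [-0.6704, 0.4141, -0.6157, 883.382], [-0.0074, -0.8334, -0.5526, 924.9502], [0.0, 0.0, 0.0, 1.0]]}
wrist {'K': [[309.7069, 0.0, 320.3772], [0.0, 309.7069, 191.9022], [0.0, 0.0, 1.0]], 'T_tool_cam': [[0.0015, -0.9684, -0.2495, 71.8141], [1.0, 0.0015, 0.0002, -1.4204], [0.0002, -0.2495, 0.9684, 19.8853], [0.0, 0.0, 0.0, 1.0]]}
```

View pics/scene0.png

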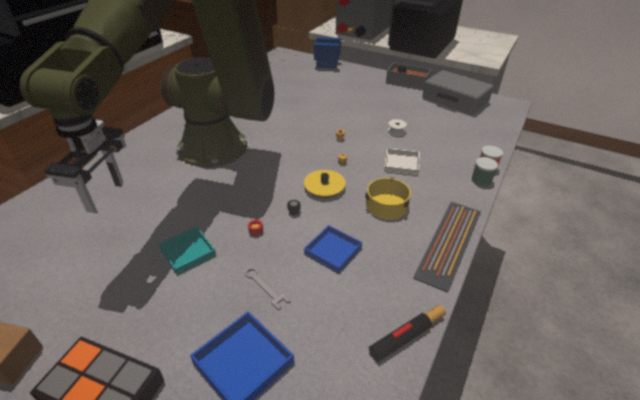

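View pics/side0.png

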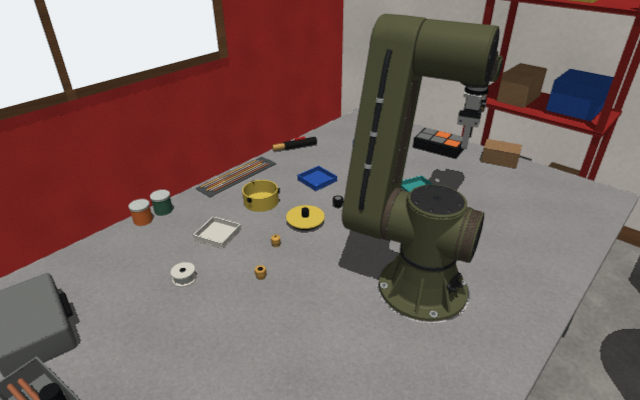

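View pics/wrist0.png

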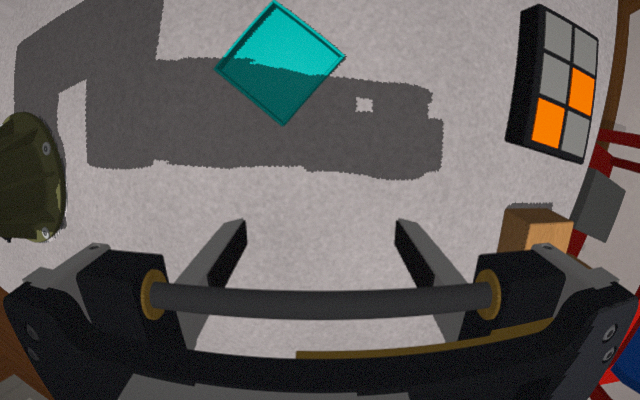

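Scene: candidates are blue trays at (333,249) small, (243,357) large and turquoise (187,249). The brass fittings are at (340,134) and (343,158), the red socket at (256,228), the knob at (294,207), the lid at (325,183), the tub at (388,198), the white tray at (402,161), the spool at (397,126) and the wrench at (268,287). I'm choosing the small blue tray at (333,249) and checking it in a close crop.

```bash
cat > h.py <<'E'
import numpy as np,cv2
from bench import get_state, grab_frame
def ray(f,u,v):
    d=np.linalg.inv(f["K"])@[u,v,1.]; T=np.array(f["cam_to_world"]); return T[:3,3],T[:3,:3]@(d/np.linalg.norm(d))
def onplane(f,u,v,z):
    o,d=ray(f,u,v); return o+d*(z-o[2])/d[2]
def wray(f,s,u,v):
    K=f["K"]; x=(u-K[0,2])/K[0,0]; y=(v-K[1,2])/K[1,1]; r=np.hypot(x,y)
    d=np.array([np.sin(r)*x/max(r,1e-9),np.sin(r)*y/max(r,1e-9),np.cos(r)])
    T=np.array(f["T_tool_cam"]); R=np.array(s["orientation"])
    return R@T[:3,3]+s["tcp_pos"],R@T[:3,:3]@d
def wplane(f,s,u,v,z):
    o,d=wray(f,s,u,v); return o+d*(z-o[2])/d[2]
def tri(rays):
    A=0;b=0
    for o,d in rays:
        P=np.eye(3)-np.outer(d,d); A=A+P; b=b+P@o
    return np.linalg.solve(A,b)
def blobs(img,lo,hi,amin=15):
    h=cv2.cvtColor(img,cv2.COLOR_RGB2HSV); m=cv2.inRange(h,np.array(lo),np.array(hi))
    n,l,st,c=cv2.connectedComponentsWithStats(m)
    return [(c[i].round(1),st[i].tolist()) for i in range(1,n) if st[i][4]>=amin],m
E
python3 - <<'E'
from h import *
a=cv2.imread("pics/scene0.png")[110:310,220:460]; b=cv2.imread("pics/side0.png")[130:300,130:370]
cv2.imwrite("pics/c1.png",cv2.resize(a,None,fx=3.3,fy=3,interpolation=cv2.INTER_CUBIC)[:600,:800])
cv2.imwrite("pics/c2.png",cv2.resize(b,None,fx=3.3,fy=3.3,interpolation=cv2.INTER_CUBIC)[:600,:800])
E
```

```text
(no output)
```

View pics/c1.png

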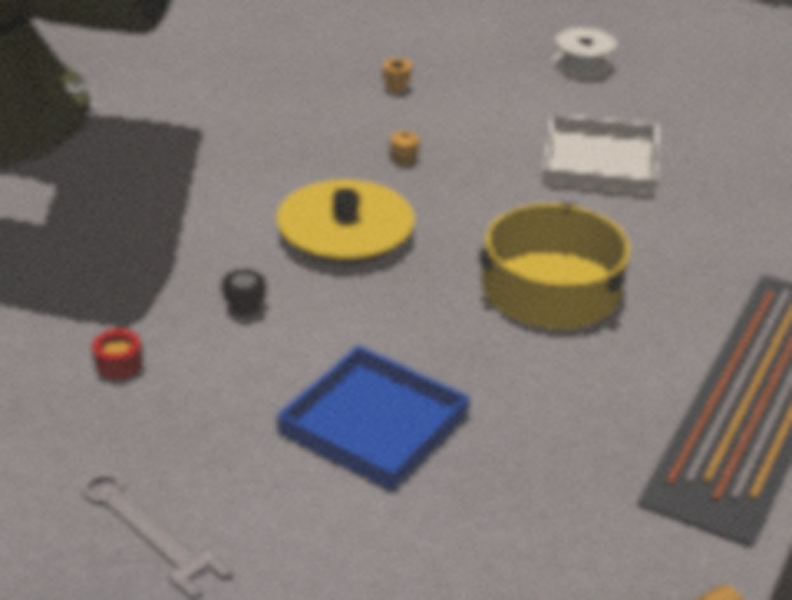

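View pics/c2.png

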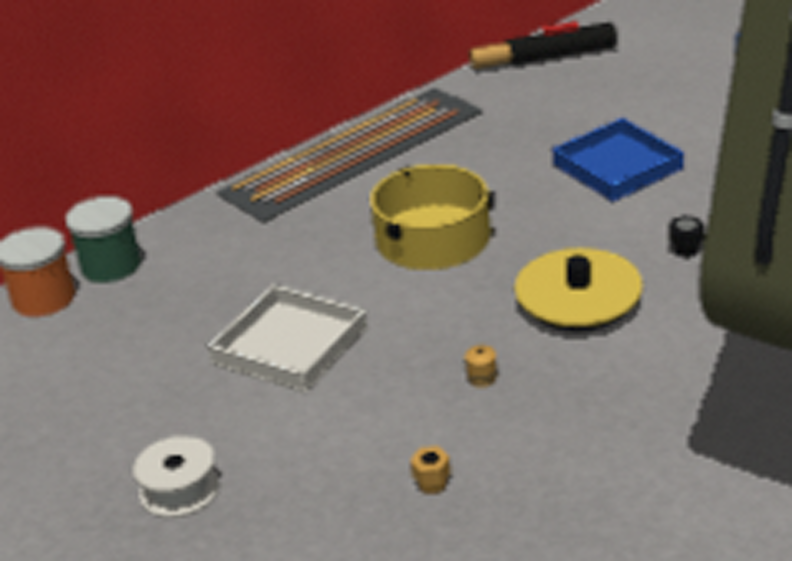

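The crops confirm it: hex with bore at scene (340,134), nozzle (343,158), small blue tray in the middle, large blue and turquoise excluded. Now I'll measure positions.

Run:
```python
from h import *
S=grab_frame("scene");D=grab_frame("side")
def rep(f,lo,hi,name,amin=15):
    bs,m=blobs(f["pixels"],lo,hi,amin)
    print(name,[(c.tolist(),s) for c,s in bs if 220<c[0]<470 or f is D])
for f,n in((S,"scene"),(D,"side")):
    rep(f,(108,120,40),(125,255,255),n+" blue",80)
    rep(f,(22,120,60),(32,255,255),n+" yellow",80)
    rep(f,(12,100,80),(21,255,255),n+" brass",15)
    rep(f,(0,150,60),(6,255,255),n+" red",30)
    rep(f,(0,0,0),(179,255,50),n+" black",15)
    rep(f,(0,0,190),(179,40,255),n+" white",40)
```

```text
scene blue [([326.8, 42.2], [315, 37, 25, 10, 117]), ([333.1, 248.9], [305, 231, 56, 37, 1060]), ([242.2, 360.1], [191, 312, 102, 88, 5161])]
scene yellow [([324.2, 183.2], [304, 170, 41, 27, 791]), ([387.3, 197.6], [368, 178, 42, 41, 1109])]
scene brass [([350.0, 29.1], [347, 27, 7, 6, 24]), ([339.9, 134.0], [336, 130, 9, 10, 63]), ([342.1, 158.0], [338, 154, 9, 10, 62]), ([384.5, 209.3], [382, 205, 7, 9, 21]), ([394.4, 207.8], [389, 205, 10, 8, 19]), ([447.7, 238.9], [433, 207, 31, 63, 187]), ([460.9, 243.5], [447, 211, 29, 65, 196]), ([254.8, 225.1], [252, 223, 7, 5, 26]), ([435.4, 313.1], [426, 305, 19, 18, 200])]
scene red [([343.4, 2.0], [339, 0, 10, 6, 43]), ([342.0, 27.1], [338, 23, 9, 9, 51]), ([255.2, 224.8], [249, 220, 13, 11, 64]), ([401.9, 329.7], [393, 323, 19, 14, 107])]
scene black [([364.7, 3.4], [358, 0, 13, 10, 44]), ([417.8, 24.0], [370, 0, 92, 58, 3872]), ([360.2, 30.7], [354, 25, 13, 12, 114]), ([401.5, 68.9], [398, 66, 8, 6, 35]), ([447.1, 96.9], [438, 93, 20, 9, 69]), ([293.2, 210.0], [289, 207, 10, 7, 31]), ([408.4, 336.4], [379, 318, 52, 40, 310]), ([375.4, 
[... 1133 characters left out ...]
, 137, 51, 21, 523]), ([363.3, 189.1], [358, 169, 13, 44, 249]), ([436.9, 199.0], [411, 185, 53, 29, 1103]), ([337.6, 202.2], [333, 196, 11, 12, 77]), ([169.4, 203.5], [166, 198, 7, 12, 29]), ([248.8, 199.7], [247, 198, 4, 5, 15]), ([417.4, 251.9], [343, 203, 141, 98, 3002]), ([304.9, 212.1], [302, 208, 7, 9, 56]), ([305.2, 228.7], [293, 226, 26, 5, 36]), ([444.0, 297.1], [442, 280, 6, 31, 94]), ([66.2, 311.2], [55, 286, 22, 60, 285]), ([51.6, 392.4], [37, 383, 31, 17, 352])]
side white [([24.2, 55.2], [0, 0, 63, 109, 5014]), ([128.7, 35.1], [44, 0, 174, 89, 11322]), ([134.4, 205.5], [130, 202, 12, 7, 40]), ([217.2, 231.9], [199, 222, 37, 21, 424]), ([182.0, 269.8], [171, 263, 23, 15, 239])]
```

Run:
```python
from h import *
S=grab_frame("scene");D=grab_frame("side")
L={"hex":((340,134.5),(260.3,272),16),"noz":((342.2,158.5),(275.2,240.6),16),"knob":((294,207),(337.6,202.2),17),"red":((256,228),None,14),
"lid_disc":((324.5,183.5),(305,217.3),22),"tub":((388,198.5),(260.3,195.2),28),"blue":((333.2,249),(317,177.8),6),"white":((402,161.3),(217.3,232),5),"spool":((397.5,126.5),(182.3,272.5),18)}
for k,(a,b,z) in L.items():
    p=onplane(S,*a,z); q=onplane(D,*b,z) if b else p
    t=tri([ray(S,*a),ray(D,*b)]) if b else p
    print(k,p[:2].round(),q[:2].round(),t.round())
for uv in((251,272),(285,304)): print("wrench",onplane(S,*uv,3).round())
for n,c in (("blue",[(305,250),(328,229),(361,246),(338,268)]),("big",[(193,357),(247,315),(292,358)])):
    P=[onplane(S,*x,24) for x in c]; print(n,np.round([np.linalg.norm(P[i]-P[i+1]) for i in range(len(P)-1)]),np.round(P).tolist())
```

```text
hex [372. 281.] [377. 275.] [374. 277.  19.]
noz [450. 146.] [451. 146.] [450. 146.  16.]
knob [ 442. -151.] [ 441. -151.] [ 441. -151.   17.]
red [ 395. -277.] [ 395. -277.] [ 395. -277.   14.]
lid_disc [468. -13.] [460.  -2.] [465.  -7.  17.]
tub [671.  11.] [670.  12.] [671.  11.  27.]
blue [ 617. -234.] [ 622. -241.] [ 618. -237.   10.]
white [629. 248.] [638. 234.] [631. 238.  11.]
spool [536. 439.] [544. 429.] [539. 431.  23.]
wrench [ 471. -406.    3.]
wrench [ 600. -445.    3.]
blue [100. 107.  99.] [[562.0, -289.0, 24.0], [576.0, -190.0, 24.0], [683.0, -203.0, 24.0], [665.0, -300.0, 24.0]]
big [142. 148.] [[515.0, -663.0, 24.0], [551.0, -525.0, 24.0], [694.0, -563.0, 24.0]]
```

```bash
T='{"x":291,"y":-165,"z":60,"wz":17.9}'; python3 -m crank '[{"x":40,"y":-23,"z":10,"wz":6},{"x":78,"y":-44,"z":20,"wz":12},{"x":115,"y":-65,"z":30,"wz":17.9},{"x":152,"y":-86,"z":40,"wz":17.9},{"x":187,"y":-106,"z":50,"wz":17.9},{"x":222,"y":-126,"z":60,"wz":17.9},{"x":258,"y":-146,"z":60,"wz":17.9},{"x":291,"y":-165,"z":60,"wz":17.9}]'
```

```text
invalid input
```

```bash
python3 -m crank '[{"x":40,"y":-23,"z":10,"wx":0,"wy":0,"wz":6},{"x":78,"y":-44,"z":20,"wx":0,"wy":0,"wz":12},{"x":115,"y":-65,"z":30,"wx":0,"wy":0,"wz":17.9},{"x":152,"y":-86,"z":40,"wx":0,"wy":0,"wz":17.9},{"x":187,"y":-106,"z":50,"wx":0,"wy":0,"wz":17.9},{"x":222,"y":-126,"z":60,"wx":0,"wy":0,"wz":17.9},{"x":258,"y":-146,"z":60,"wx":0,"wy":0,"wz":17.9},{"x":291,"y":-165,"z":60,"wx":0,"wy":0,"wz":17.9}]'
```

```text
clock: 1.02
tcp_pos: [390.6, -281.2, 344.2]
orientation: [[1.0, -0.001, -0.001], [-0.001, -1.0, 0.001], [-0.001, -0.001, -1.0]]
ft_force: [0.6, -0.7, -0.9]
opening: 93.7
```

```bash
cat > w.py <<'E'
import sys
from h import *
s=get_state(); f=grab_frame("wrist"); cv2.imwrite(f"pics/{sys.argv[1]}.png",f["pixels"][:,:,::-1])
np.savez(f"pics/{sys.argv[1]}.npz",p=s["tcp_pos"],R=s["orientation"],px=f["pixels"],K=f["K"],T=f["T_tool_cam"])
print(np.round(s["tcp_pos"],1),round(s["clock"],2))
E
python3 w.py w1
```

```text
[ 390.6 -281.2  344.2] 1.02
```

View pics/w1.png

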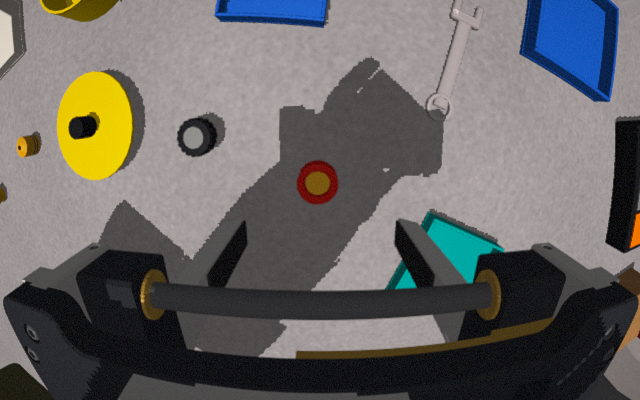

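The wrist view shows the red socket at (318,182), the knob (196,137), the lid (95,127) with its grip (83,127), the blue tray (272,8) and the wrench at (455,55), well away from the socket.

```bash
cat > m.py <<'E'
import sys
from h import *
def load(n):
    d=np.load(f"pics/{n}.npz"); return {"K":d["K"],"T_tool_cam":d["T"],"pixels":d["px"]},{"tcp_pos":d["p"],"orientation":d["R"]}
E
python3 - <<'E'
from m import *
f,s=load("w1"); im=f["pixels"]
for n,lo,hi in(("red",(0,150,40),(8,255,255)),("redhi",(172,150,40),(179,255,255)),("yel",(22,120,80),(32,255,255)),("brass",(12,100,60),(21,255,255)),("black",(0,0,0),(179,255,45)),("grey",(0,0,110),(179,40,255))):
    b,_=blobs(im,lo,hi,60)
    print(n,[(c.tolist(),st) for c,st in b if c[1]<235])
for n,u,v,z in(("red",318,182,28),("knobcap",194,138,34),("gripTop",78,127,52),("lid",95,126,24)): print(n,wplane(f,s,u,v,z).round(1))
E
```

```text
red [([317.4, 182.0], [297, 161, 41, 43, 761])]
redhi []
yel [([78.7, 8.4], [40, 0, 76, 22, 1104]), ([96.3, 125.0], [57, 71, 77, 109, 6101])]
brass [([27.1, 145.5], [16, 135, 24, 23, 383]), ([317.0, 182.9], [305, 171, 25, 24, 468]), ([1.9, 194.8], [0, 188, 6, 15, 66]), ([635.4, 231.7], [629, 213, 11, 35, 242])]
black [([82.4, 126.8], [70, 116, 27, 22, 485]), ([199.0, 135.3], [178, 118, 39, 38, 686]), ([624.6, 184.5], [606, 120, 34, 133, 3182])]
grey [([311.6, 128.8], [0, 0, 640, 390, 110077]), ([5.6, 37.6], [0, 9, 15, 60, 644]), ([192.7, 137.5], [184, 127, 19, 22, 331])]
red [ 395.5 -277.5   28. ]
knobcap [ 442.  -154.8   34. ]
gripTop [465.3 -12.9  52. ]
lid [463.9 -15.8  24. ]
```

```bash
python3 -m crank '[{"x":5,"y":-4,"z":40,"wx":0,"wy":0,"wz":0},{"x":5,"y":-4,"z":80,"wx":0,"wy":0,"wz":0},{"x":5,"y":-4,"z":110,"wx":0,"wy":0,"wz":0},{"x":5,"y":-4,"z":130,"wx":0,"wy":0,"wz":0},{"x":5,"y":-4,"z":142,"wx":0,"wy":0,"wz":0},{"x":5,"y":-4,"z":142,"wx":0,"wy":0,"wz":0}]' 
python3 -m crank '[{"x":0,"y":0,"z":0,"wx":0,"wy":0,"wz":0},{"x":0,"y":0,"z":0,"wx":0,"wy":0,"wz":0},{"x":0,"y":0,"z":0,"wx":0,"wy":0,"wz":0},{"x":0,"y":0,"z":0,"wx":0,"wy":0,"wz":0},{"x":0,"y":0,"z":0,"wx":0,"wy":0,"wz":0}]' 30 20
```

```text
clock: 1.57
tcp_pos: [394.5, -278.8, 200.8]
orientation: [[1.0, -0.0, -0.002], [-0.0, -1.0, 0.002], [-0.002, -0.002, -1.0]]
ft_force: [-0.2, -0.0, -0.5]
opening: 94.1
clock: 1.98
tcp_pos: [394.8, -279.0, 203.2]
orientation: [[1.0, -0.001, 0.001], [-0.001, -1.0, -0.001], [0.001, 0.001, -1.0]]
ft_force: [-0.7, 0.2, 0.2]
opening: 64.0
```

```bash
python3 -m crank '[{"x":0,"y":0,"z":0,"wx":0,"wy":0,"wz":0},{"x":0,"y":0,"z":0,"wx":0,"wy":0,"wz":0},{"x":0,"y":0,"z":0,"wx":0,"wy":0,"wz":0},{"x":0,"y":0,"z":0,"wx":0,"wy":0,"wz":0},{"x":0,"y":0,"z":0,"wx":0,"wy":0,"wz":0}]' 30 20
python3 -m crank '[{"x":0,"y":0,"z":-20,"wx":0,"wy":0,"wz":0},{"x":0,"y":0,"z":-60,"wx":0,"wy":0,"wz":0},{"x":0,"y":0,"z":-85,"wx":0,"wy":0,"wz":0}]'
```

```text
clock: 2.4
tcp_pos: [394.8, -279.0, 202.8]
orientation: [[1.0, -0.001, 0.0], [-0.001, -1.0, -0.0], [0.0, 0.0, -1.0]]
ft_force: [-0.0, 0.1, 1.2]
opening: 42.0
clock: 2.65
tcp_pos: [394.8, -279.0, 290.0]
orientation: [[1.0, -0.001, 0.0], [-0.001, -1.0, -0.0], [0.0, 0.0, -1.0]]
ft_force: [0.5, -0.4, 0.3]
opening: 41.9
```

```bash
python3 -m crank '[{"x":15,"y":-36,"z":0,"wx":0,"wy":0,"wz":0},{"x":30,"y":-73,"z":0,"wx":0,"wy":0,"wz":0},{"x":45,"y":-110,"z":0,"wx":0,"wy":0,"wz":0},{"x":60,"y":-146,"z":0,"wx":0,"wy":0,"wz":0},{"x":75,"y":-183,"z":0,"wx":0,"wy":0,"wz":0},{"x":90,"y":-220,"z":0,"wx":0,"wy":0,"wz":0},{"x":105,"y":-257,"z":0,"wx":0,"wy":0,"wz":0},{"x":120,"y":-294,"z":0,"wx":0,"wy":0,"wz":0}]' 
python3 -m crank '[{"x":17,"y":-36,"z":0,"wx":0,"wy":0,"wz":0},{"x":34,"y":-73,"z":0,"wx":0,"wy":0,"wz":0},{"x":51,"y":-110,"z":0,"wx":0,"wy":0,"wz":0},{"x":68,"y":-146,"z":0,"wx":0,"wy":0,"wz":0},{"x":85,"y":-183,"z":0,"wx":0,"wy":0,"wz":0},{"x":102,"y":-220,"z":0,"wx":0,"wy":0,"wz":0},{"x":102,"y":-223,"z":0,"wx":0,"wy":0,"wz":0}]' 
python3 w.py w2
```

```text
clock: 3.32
tcp_pos: [515.2, 17.0, 287.8]
orientation: [[1.0, -0.001, 0.0], [-0.001, -1.0, -0.0], [0.0, 0.0, -1.0]]
ft_force: [-0.1, 0.2, 0.1]
opening: 41.9
clock: 3.9
tcp_pos: [617.9, 243.1, 286.9]
orientation: [[1.0, 0.003, 0.0], [0.003, -1.0, 0.001], [0.0, -0.001, -1.0]]
ft_force: [-0.9, 0.1, -1.0]
opening: 42.0
[617.9 243.1 286.9] 3.9
```

View pics/w2.png

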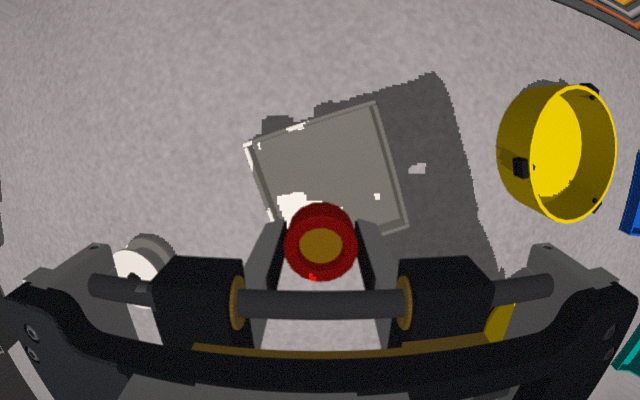

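The white tray's corners show at (244,143), (375,103) and (408,228). The tub is at (556,150) and the spool at (140,265).

Run:
```python
from m import *
f,s=load("w2")
P=[wplane(f,s,u,v,24)[:2] for u,v in((244,143),(375,103),(408,228))]; print(np.round(P,1).tolist(),((P[0]+P[2])/2).round(1),np.linalg.norm(P[0]-P[1]),np.linalg.norm(P[2]-P[1]))
# tub rim at z=57: outline of rim
for uv in((615,150),(556,222),(520,150),(575,85)): print(uv,wplane(f,s,*uv,57).round(1))
```

```text
[[666.9, 305.9], [698.7, 202.2], [595.0, 168.8]] [630.9 237.3] 108.52422689804513 109.02012188944231
(615, 150) [679.5 -46.8  57. ]
(556, 222) [608.1  30.7  57. ]
(520, 150) [670.2  87.1  57. ]
(575, 85) [731.8  24.9  57. ]
```

```bash
python3 -m crank '[{"x":13,"y":6,"z":25,"wx":0,"wy":0,"wz":0},{"x":13,"y":6,"z":50,"wx":0,"wy":0,"wz":0},{"x":13,"y":6,"z":70,"wx":0,"wy":0,"wz":0},{"x":13,"y":6,"z":79,"wx":0,"wy":0,"wz":0},{"x":13,"y":6,"z":79,"wx":0,"wy":0,"wz":0},{"x":13,"y":6,"z":79.5,"wx":0,"wy":0,"wz":0}]'
python3 -m crank '[{"x":0,"y":0,"z":0,"wx":0,"wy":0,"wz":0},{"x":0,"y":0,"z":0,"wx":0,"wy":0,"wz":0},{"x":0,"y":0,"z":0,"wx":0,"wy":0,"wz":0},{"x":0,"y":0,"z":0,"wx":0,"wy":0,"wz":0},{"x":0,"y":0,"z":-40,"wx":0,"wy":0,"wz":0},{"x":0,"y":0,"z":-80,"wx":0,"wy":0,"wz":0}]' 60
```

```text
clock: 4.45
tcp_pos: [630.1, 231.3, 208.6]
orientation: [[1.0, -0.001, -0.0], [-0.001, -1.0, -0.0], [-0.0, 0.0, -1.0]]
ft_force: [-0.8, 0.5, -1.0]
opening: 41.8
clock: 4.95
tcp_pos: [629.7, 231.8, 287.2]
orientation: [[1.0, -0.001, -0.005], [-0.001, -1.0, -0.001], [-0.005, 0.001, -1.0]]
ft_force: [1.6, 0.8, 0.4]
opening: 60.0
```

```bash
python3 -m crank '[{"x":-40,"y":-6,"z":0,"wx":0,"wy":0,"wz":0},{"x":-80,"y":-13,"z":0,"wx":0,"wy":0,"wz":0},{"x":-120,"y":-20,"z":0,"wx":0,"wy":0,"wz":0},{"x":-160,"y":-28,"z":0,"wx":0,"wy":0,"wz":0},{"x":-200,"y":-36,"z":0,"wx":0,"wy":0,"wz":0},{"x":-240,"y":-44,"z":0,"wx":0,"wy":0,"wz":0},{"x":-256,"y":-46,"z":0,"wx":0,"wy":0,"wz":0},{"x":-256,"y":-46,"z":0,"wx":0,"wy":0,"wz":0}]' 
python3 w.py w3
```

```text
clock: 5.62
tcp_pos: [371.4, 278.5, 288.7]
orientation: [[1.0, 0.002, -0.0], [0.002, -1.0, 0.0], [-0.0, -0.0, -1.0]]
ft_force: [-0.8, -0.3, 0.9]
opening: 60.0
[371.4 278.5 288.7] 5.62
```

View pics/w3.png

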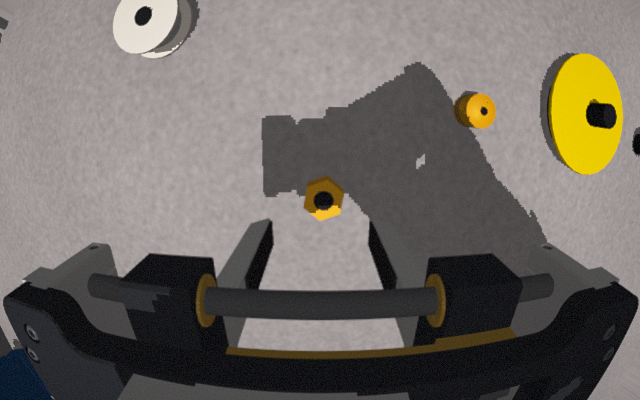

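The hex coupling is at (323,199) and the nozzle at (476,110). I need the hexagon's corner directions.

Run:
```python
from m import *
f,s=load("w3"); im=f["pixels"]
c=im[165:235,280:370][:,:,::-1]; cv2.imwrite("pics/hexc.png",cv2.resize(c,None,fx=8,fy=8,interpolation=cv2.INTER_CUBIC))
for (n,u,v,z) in (("bore",323.5,201,32),("noz",484,111,32)): print(n,wplane(f,s,u,v,z).round(1))
```

```text
bore [374.2 277.2  32. ]
noz [451.7 143.9  32. ]
```

View pics/hexc.png

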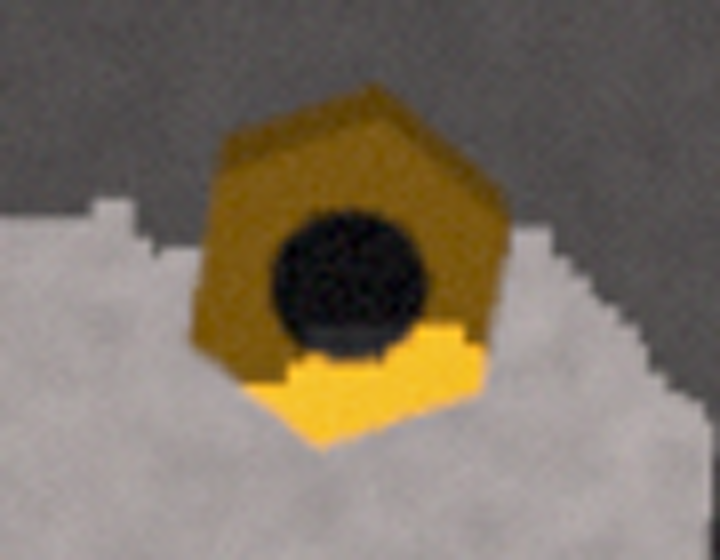

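Run:
```python
from m import *
f,s=load("w3")
P=np.array([wplane(f,s,280+a/8-.5,165+b/8-.5,32)[:2] for a,b in((378,115),(505,215),(485,390),(320,450),(193,340),(215,180))])
print(P.round(1).tolist(),P.mean(0).round(1))
for i in range(3):
    d=P[i]-P[i+3]; print(np.linalg.norm(d).round(1),(np.degrees(np.arctan2(d[1],d[0]))%60).round(1))
```

```text
[[392.2, 274.8], [382.2, 262.2], [364.0, 263.8], [357.5, 280.4], [369.2, 293.1], [385.7, 290.8]] [375.1 277.5]
35.2 50.9
33.6 52.8
34.6 51.3
```

```bash
python3 -m crank '[{"x":3.5,"y":1,"z":20,"wx":0,"wy":0,"wz":4},{"x":3.5,"y":1,"z":50,"wx":0,"wy":0,"wz":8.5},{"x":3.5,"y":1,"z":75,"wx":0,"wy":0,"wz":8.5},{"x":3.5,"y":1,"z":85,"wx":0,"wy":0,"wz":8.5},{"x":3.5,"y":1,"z":85,"wx":0,"wy":0,"wz":8.5},{"x":3.5,"y":1,"z":85,"wx":0,"wy":0,"wz":8.5}]'
python3 -m crank '[{"x":0,"y":0,"z":0,"wx":0,"wy":0,"wz":0},{"x":0,"y":0,"z":0,"wx":0,"wy":0,"wz":0},{"x":0,"y":0,"z":0,"wx":0,"wy":0,"wz":0},{"x":0,"y":0,"z":0,"wx":0,"wy":0,"wz":0},{"x":0,"y":0,"z":0,"wx":0,"wy":0,"wz":0},{"x":0,"y":0,"z":0,"wx":0,"wy":0,"wz":0},{"x":0,"y":0,"z":0,"wx":0,"wy":0,"wz":0}]' 20 20
```

```text
clock: 6.17
tcp_pos: [378.4, 277.1, 203.7]
orientation: [[0.989, -0.148, 0.0], [-0.148, -0.989, 0.0], [0.0, -0.0, -1.0]]
ft_force: [-0.8, 0.2, 0.6]
opening: 60.0
clock: 6.75
tcp_pos: [377.8, 277.1, 203.9]
orientation: [[0.989, -0.148, 0.001], [-0.148, -0.989, 0.0], [0.001, -0.001, -1.0]]
ft_force: [-0.3, -0.6, 7.3]
opening: 34.0
```

```bash
python3 -m crank '[{"x":0,"y":0,"z":0,"wx":0,"wy":0,"wz":0},{"x":0,"y":0,"z":0,"wx":0,"wy":0,"wz":0},{"x":0,"y":0,"z":0,"wx":0,"wy":0,"wz":0}]' 20 20; python3 w.py w4
```

```text
clock: 7.0
tcp_pos: [377.8, 277.1, 203.9]
orientation: [[0.989, -0.148, 0.001], [-0.148, -0.989, 0.0], [0.001, -0.001, -1.0]]
ft_force: [-0.9, -1.6, 7.6]
opening: 34.4
[377.8 277.1 203.9] 7.0
```

View pics/w4.png

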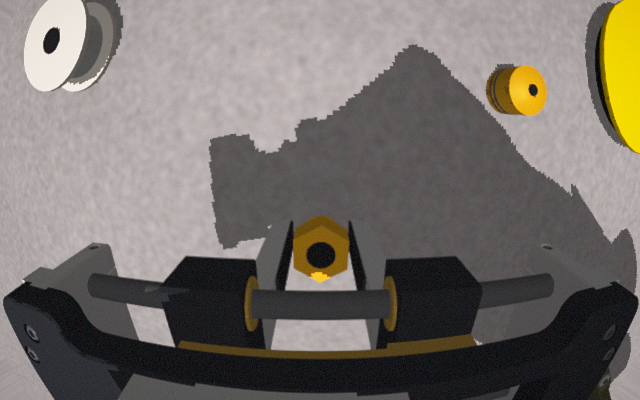

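Run:
```python
from m import *
im=load("w4")[0]["pixels"][200:300,260:385][:,:,::-1]; cv2.imwrite("pics/z4.png",cv2.resize(im,None,fx=6,fy=6,interpolation=cv2.INTER_CUBIC))
for n in("scene","side"):
    f=grab_frame(n); c=f["pixels"]; c=c[90:190,270:400] if n=="scene" else c[215:315,200:330]
    cv2.imwrite(f"pics/z4{n}.png",cv2.resize(c[:,:,::-1],None,fx=4,fy=4,interpolation=cv2.INTER_CUBIC))
a=cv2.imread("pics/z4scene.png");b=cv2.imread("pics/z4side.png");cv2.imwrite("pics/z4b.png",cv2.resize(np.hstack([a,b]),(800,308)))
```

```text
(no output)
```

View pics/z4.png

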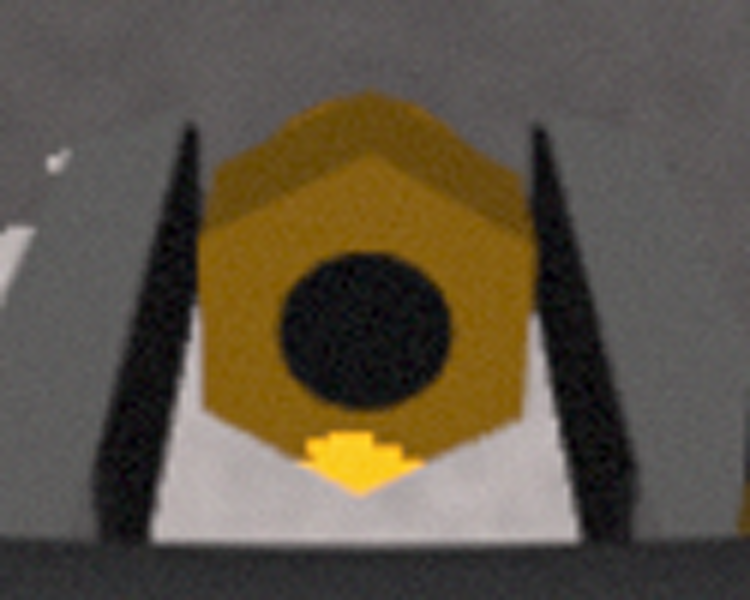

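View pics/z4b.png

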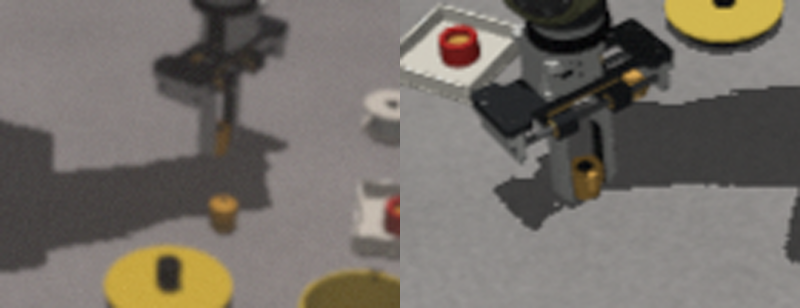

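The hexagon's flats face the pads, but the opening reads 34.4 mm instead of 30, with 7 N upward. I'll lift a little and look.

```bash
python3 -m crank '[{"x":0,"y":0,"z":-2,"wx":0,"wy":0,"wz":0},{"x":0,"y":0,"z":-4,"wx":0,"wy":0,"wz":0},{"x":0,"y":0,"z":-6,"wx":0,"wy":0,"wz":0},{"x":0,"y":0,"z":-8,"wx":0,"wy":0,"wz":0},{"x":0,"y":0,"z":-8,"wx":0,"wy":0,"wz":0}]'; python3 w.py w5;  python3 - <<'E'
from m import *
im=load("w5")[0]["pixels"][200:300,260:385][:,:,::-1]; cv2.imwrite("pics/z5.png",cv2.resize(im,None,fx=5,fy=5,interpolation=cv2.INTER_CUBIC))
E
```

```text
clock: 7.57
tcp_pos: [377.6, 277.1, 211.6]
orientation: [[0.989, -0.148, 0.0], [-0.148, -0.989, 0.0], [0.0, -0.0, -1.0]]
ft_force: [0.1, -0.4, -0.6]
opening: 34.2
[377.6 277.1 211.6] 7.57
```

View pics/z5.png

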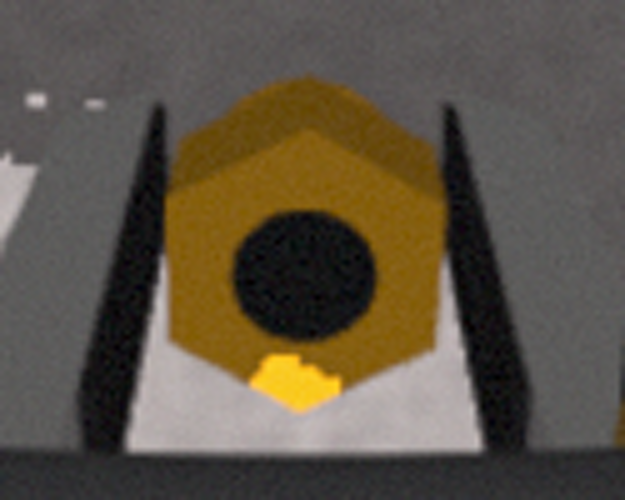

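Run:
```python
from m import *
f,s=load("w5"); R=s["orientation"]
P=[]
for a,b in((308,130),(445,205),(434,348),(302,412),(170,340),(167,190)):
    p=wplane(f,s,260+a/5-.4,200+b/5-.4,39.7); P.append((R.T@(p-s["tcp_pos"]))[:2])
P=np.array(P); print(P.round(1).tolist(),P.mean(0).round(1)); print(np.linalg.norm(P[:3]-P[3:],axis=1).round(1))
for a,b in ((308,76),(180,135),(435,150)): # lower outline
    pass
```

```text
[[13.8, -0.5], [5.2, 14.2], [-12.3, 13.6], [-20.6, -1.1], [-11.3, -15.7], [6.9, -15.5]] [-3.  -0.8]
[34.4 34.2 34.8]
```

```bash
python3 -m crank '[{"x":0,"y":0,"z":-40,"wx":0,"wy":0,"wz":0},{"x":20,"y":17,"z":-70,"wx":0,"wy":0,"wz":-4},{"x":50,"y":44,"z":-77,"wx":0,"wy":0,"wz":-8.5},{"x":80,"y":70,"z":-77,"wx":0,"wy":0,"wz":-8.5},{"x":110,"y":96,"z":-77,"wx":0,"wy":0,"wz":-8.5},{"x":140,"y":122,"z":-77,"wx":0,"wy":0,"wz":-8.5},{"x":170,"y":148,"z":-77,"wx":0,"wy":0,"wz":-8.5},{"x":200,"y":174,"z":-77,"wx":0,"wy":0,"wz":-8.5}]'
python3 -m crank '[{"x":30,"y":-21,"z":0,"wx":0,"wy":0,"wz":0},{"x":50,"y":52,"z":0,"wx":0,"wy":0,"wz":0},{"x":50,"y":52,"z":0,"wx":0,"wy":0,"wz":0}]'; python3 w.py w6
```

```text
clock: 8.28
tcp_pos: [550.5, 73.4, 288.2]
orientation: [[1.0, -0.001, -0.0], [-0.001, -1.0, 0.0], [-0.0, -0.0, -1.0]]
ft_force: [0.3, 1.6, -0.9]
opening: 34.2
clock: 8.53
tcp_pos: [600.5, 23.4, 287.6]
orientation: [[1.0, 0.003, -0.0], [0.003, -1.0, -0.0], [-0.0, 0.0, -1.0]]
ft_force: [-0.4, -0.4, -0.0]
opening: 34.3
[600.5  23.4 287.6] 8.53
```

View pics/w6.png

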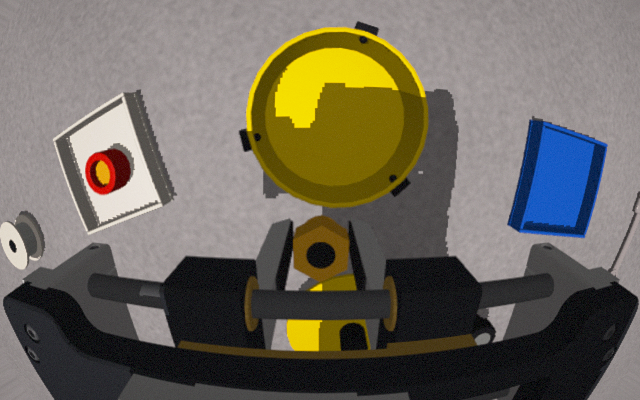

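The tub is at (337,117) with catch housings at (367,28), (245,139) and (400,187). The socket stands in the white tray at (107,172), and the blue tray is at (563,178).

Run:
```python
from m import *
from scipy.optimize import least_squares
f,s=load("w6"); im=f["pixels"]
h=cv2.cvtColor(im,cv2.COLOR_RGB2HSV); m=cv2.inRange(h,(20,120,50),(34,255,255)); m[208:]=0
c=max(cv2.findContours(m,cv2.RETR_EXTERNAL,cv2.CHAIN_APPROX_NONE)[0],key=cv2.contourArea)[:,0,:]
P=np.array([wplane(f,s,u,v,57)[:2] for u,v in c if v<205])
r=least_squares(lambda p:np.hypot(P[:,0]-p[0],P[:,1]-p[1])-p[2],[670,15,64],loss="soft_l1",f_scale=1); print(len(P),r.x.round(1),np.abs(r.fun).mean())
Q=np.array([wplane(f,s,u,v,24)[:2] for u,v in((535,118),(607,145),(586,236),(508,228))]);print("blue",Q.round(1).tolist(),Q.mean(0).round(1))
b,_=blobs(im,(12,100,60),(21,255,255),60)
print("lid", [wplane(f,s,354,337,52).round(1)])
```

```text
476 [669.7  12.6  63.1] 0.24949119079982363
blue [[680.6, -174.2], [664.5, -295.2], [557.3, -284.8], [573.7, -157.1]] [ 619.  -227.8]
lid [array([481.8,  -6.2,  52. ])]
```

```bash
python3 -m crank '[{"x":40,"y":6,"z":0,"wx":0,"wy":0,"wz":0},{"x":78,"y":11,"z":0,"wx":0,"wy":0,"wz":0},{"x":96.5,"y":11.5,"z":5,"wx":0,"wy":0,"wz":0},{"x":96.5,"y":11.5,"z":30,"wx":0,"wy":0,"wz":0},{"x":96.5,"y":11.5,"z":55,"wx":0,"wy":0,"wz":0},{"x":96.5,"y":11.5,"z":70,"wx":0,"wy":0,"wz":0},{"x":96.5,"y":11.5,"z":78,"wx":0,"wy":0,"wz":0},{"x":96.5,"y":11.5,"z":78.5,"wx":0,"wy":0,"wz":0}]'
python3 -m crank '[{"x":0,"y":0,"z":0,"wx":0,"wy":0,"wz":0},{"x":0,"y":0,"z":0,"wx":0,"wy":0,"wz":0}]'
```

```text
clock: 9.25
tcp_pos: [695.9, 11.7, 208.7]
orientation: [[1.0, -0.001, -0.002], [-0.001, -1.0, 0.0], [-0.002, -0.0, -1.0]]
ft_force: [-0.4, 0.5, -0.8]
opening: 33.9
clock: 9.42
tcp_pos: [696.2, 11.7, 210.9]
orientation: [[1.0, -0.001, 0.001], [-0.001, -1.0, -0.0], [0.001, 0.0, -1.0]]
ft_force: [0.2, -0.1, -0.2]
opening: 34.1
```

```bash
python3 -m crank '[{"x":0,"y":0,"z":1,"wx":0,"wy":0,"wz":0},{"x":0,"y":0,"z":2,"wx":0,"wy":0,"wz":0},{"x":0,"y":0,"z":2,"wx":0,"wy":0,"wz":0}]'
python3 -m crank '[{"x":0,"y":0,"z":0,"wx":0,"wy":0,"wz":0},{"x":0,"y":0,"z":0,"wx":0,"wy":0,"wz":0},{"x":0,"y":0,"z":0,"wx":0,"wy":0,"wz":0},{"x":0,"y":0,"z":0,"wx":0,"wy":0,"wz":0},{"x":0,"y":0,"z":-20,"wx":0,"wy":0,"wz":0},{"x":0,"y":0,"z":-60,"wx":0,"wy":0,"wz":0},{"x":-40,"y":0,"z":-80,"wx":0,"wy":0,"wz":0},{"x":-80,"y":0,"z":-80,"wx":0,"wy":0,"wz":0}]' 52
python3 w.py w7
```

```text
clock: 9.67
tcp_pos: [696.0, 11.7, 208.0]
orientation: [[1.0, -0.001, 0.0], [-0.001, -1.0, 0.0], [0.0, -0.0, -1.0]]
ft_force: [-0.1, -0.1, -0.6]
opening: 34.0
clock: 10.33
tcp_pos: [617.6, 11.6, 292.1]
orientation: [[1.0, -0.001, 0.008], [-0.001, -1.0, -0.0], [0.008, 0.0, -1.0]]
ft_force: [0.3, -0.1, -0.6]
opening: 52.3
[617.6  11.6 292.1] 10.33
```

View pics/w7.png

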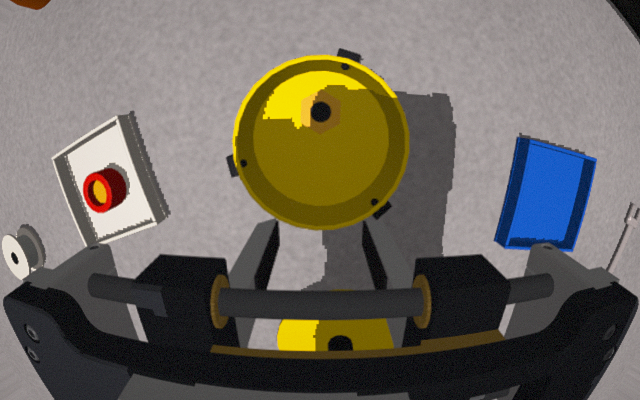

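The hex stands upright in the tub at (320,110). Next is the nozzle.

```bash
python3 -m crank '[{"x":-30,"y":-24,"z":0,"wx":0,"wy":0,"wz":0},{"x":-60,"y":-48,"z":0,"wx":0,"wy":0,"wz":0},{"x":-90,"y":-72,"z":0,"wx":0,"wy":0,"wz":0},{"x":-120,"y":-96,"z":0,"wx":0,"wy":0,"wz":0},{"x":-150,"y":-120,"z":0,"wx":0,"wy":0,"wz":0},{"x":-167,"y":-133,"z":0,"wx":0,"wy":0,"wz":0},{"x":-167,"y":-133,"z":0,"wx":0,"wy":0,"wz":0}]'
python3 w.py w8
```

```text
clock: 10.97
tcp_pos: [447.7, 146.7, 287.9]
orientation: [[1.0, 0.002, -0.001], [0.002, -1.0, 0.0], [-0.001, -0.0, -1.0]]
ft_force: [-0.0, -0.2, 0.1]
opening: 51.9
[447.7 146.7 287.9] 10.97
```

View pics/w8.png

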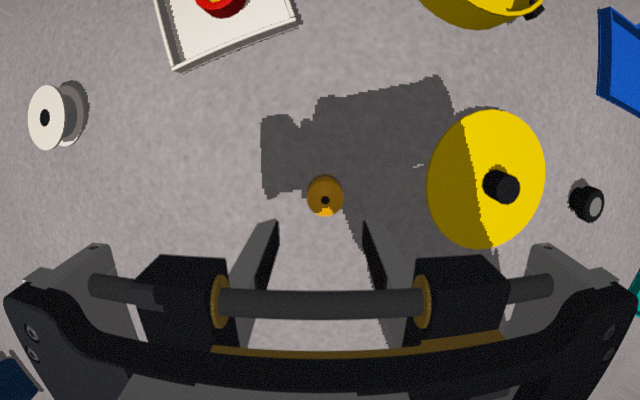

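The nozzle's tip is at (325,200). The lid disc is centred near (487,180) with its grip at (500,187), and the knob is at (588,204).

Run:
```python
from m import *
from scipy.optimize import least_squares
f,s=load("w8"); im=f["pixels"]
print("noz",wplane(f,s,325,200,32).round(1))
h=cv2.cvtColor(im,cv2.COLOR_RGB2HSV); m=cv2.inRange(h,(20,120,50),(34,255,255)); m[:100]=0;m[250:]=0
c=max(cv2.findContours(m,cv2.RETR_EXTERNAL,cv2.CHAIN_APPROX_NONE)[0],key=cv2.contourArea)[:,0,:]
P=np.array([wplane(f,s,u,v,24)[:2] for u,v in c])
r=least_squares(lambda p:np.hypot(P[:,0]-p[0],P[:,1]-p[1])-p[2],[465,-5,64],loss="soft_l1",f_scale=1); print("lid",r.x.round(1),np.abs(r.fun).mean())
```

```text
noz [451.5 144.3  32. ]
lid [466.   -5.8  65.3] 0.36285802592589944
```

```bash
python3 -m crank '[{"x":3,"y":2,"z":30,"wx":0,"wy":0,"wz":0},{"x":3,"y":2,"z":60,"wx":0,"wy":0,"wz":0},{"x":3,"y":2,"z":80,"wx":0,"wy":0,"wz":0},{"x":3,"y":2,"z":84,"wx":0,"wy":0,"wz":0},{"x":3,"y":2,"z":85,"wx":0,"wy":0,"wz":0},{"x":3,"y":2,"z":85,"wx":0,"wy":0,"wz":0}]'
python3 -m crank '[{"x":0,"y":0,"z":0,"wx":0,"wy":0,"wz":0},{"x":0,"y":0,"z":0,"wx":0,"wy":0,"wz":0},{"x":0,"y":0,"z":0,"wx":0,"wy":0,"wz":0},{"x":0,"y":0,"z":0,"wx":0,"wy":0,"wz":0},{"x":0,"y":0,"z":0,"wx":0,"wy":0,"wz":0},{"x":0,"y":0,"z":0,"wx":0,"wy":0,"wz":0},{"x":0,"y":0,"z":0,"wx":0,"wy":0,"wz":0}]' 20 20
```

```text
clock: 11.52
tcp_pos: [453.9, 142.6, 203.4]
orientation: [[1.0, -0.001, 0.001], [-0.001, -1.0, 0.0], [0.001, -0.0, -1.0]]
ft_force: [-1.1, -0.3, 0.4]
opening: 52.0
clock: 12.1
tcp_pos: [453.4, 142.9, 203.4]
orientation: [[1.0, -0.0, 0.001], [-0.0, -1.0, 0.0], [0.001, -0.0, -1.0]]
ft_force: [-1.0, -0.5, 6.5]
opening: 29.7
```

```bash
python3 -m crank '[{"x":0,"y":0,"z":-40,"wx":0,"wy":0,"wz":0},{"x":8,"y":5,"z":-75,"wx":0,"wy":0,"wz":0},{"x":40,"y":27,"z":-85,"wx":0,"wy":0,"wz":0},{"x":74,"y":50,"z":-85,"wx":0,"wy":0,"wz":0},{"x":108,"y":73,"z":-85,"wx":0,"wy":0,"wz":0},{"x":142,"y":96,"z":-85,"wx":0,"wy":0,"wz":0},{"x":174,"y":118,"z":-85,"wx":0,"wy":0,"wz":0},{"x":194,"y":131,"z":-85,"wx":0,"wy":0,"wz":0}]'
python3 -m crank '[{"x":0,"y":0,"z":0,"wx":0,"wy":0,"wz":0},{"x":0,"y":0,"z":30,"wx":0,"wy":0,"wz":0},{"x":0,"y":0,"z":55,"wx":0,"wy":0,"wz":0},{"x":0,"y":0,"z":70,"wx":0,"wy":0,"wz":0},{"x":0,"y":0,"z":78,"wx":0,"wy":0,"wz":0},{"x":0,"y":0,"z":80,"wx":0,"wy":0,"wz":0},{"x":0,"y":0,"z":80,"wx":0,"wy":0,"wz":0},{"x":0,"y":0,"z":80,"wx":0,"wy":0,"wz":0}]'
```

```text
clock: 12.77
tcp_pos: [649.1, 9.3, 287.4]
orientation: [[1.0, -0.002, 0.0], [-0.002, -1.0, -0.0], [0.0, 0.0, -1.0]]
ft_force: [-1.0, -0.4, -0.3]
opening: 29.7
clock: 13.43
tcp_pos: [647.2, 11.9, 208.5]
orientation: [[1.0, -0.0, 0.001], [-0.0, -1.0, -0.0], [0.001, 0.0, -1.0]]
ft_force: [-0.1, 0.1, -1.3]
opening: 29.6
```

```bash
python3 -m crank '[{"x":0,"y":0,"z":0.5,"wx":0,"wy":0,"wz":0},{"x":0,"y":0,"z":1,"wx":0,"wy":0,"wz":0},{"x":0,"y":0,"z":1,"wx":0,"wy":0,"wz":0}]'
python3 -m crank '[{"x":0,"y":0,"z":0,"wx":0,"wy":0,"wz":0},{"x":0,"y":0,"z":0,"wx":0,"wy":0,"wz":0},{"x":0,"y":0,"z":0,"wx":0,"wy":0,"wz":0},{"x":0,"y":0,"z":0,"wx":0,"wy":0,"wz":0},{"x":0,"y":0,"z":0,"wx":0,"wy":0,"wz":0},{"x":0,"y":0,"z":-20,"wx":0,"wy":0,"wz":0},{"x":0,"y":0,"z":-60,"wx":0,"wy":0,"wz":0},{"x":-25,"y":0,"z":-83,"wx":0,"wy":0,"wz":0}]' 50
python3 w.py w9
```

```text
clock: 13.68
tcp_pos: [647.1, 11.7, 207.1]
orientation: [[1.0, -0.001, 0.0], [-0.001, -1.0, -0.0], [0.0, 0.0, -1.0]]
ft_force: [0.0, 0.2, -0.4]
opening: 29.6
clock: 14.35
tcp_pos: [623.8, 11.6, 292.6]
orientation: [[1.0, -0.001, 0.004], [-0.001, -1.0, -0.0], [0.004, 0.0, -1.0]]
ft_force: [0.0, 0.3, 1.3]
opening: 49.8
[623.8  11.6 292.6] 14.35
```

View pics/w9.png

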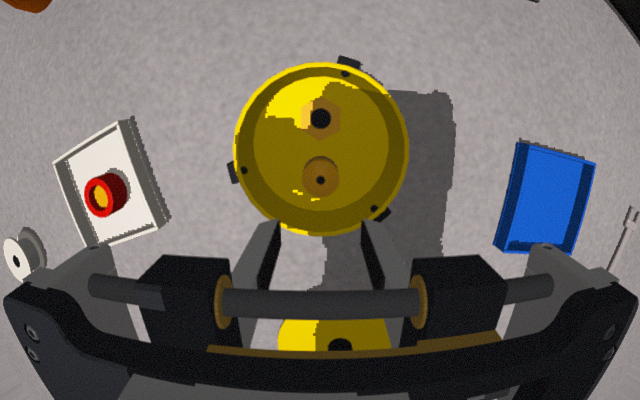

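Both brass fittings stand in the tub, the hex at (320,118) and the nozzle at (320,180). I'll re-measure the tub from a settled pose.

```bash
python3 -m crank '[{"x":0,"y":0,"z":0,"wx":0,"wy":0,"wz":0},{"x":0,"y":0,"z":0,"wx":0,"wy":0,"wz":0},{"x":0,"y":0,"z":0,"wx":0,"wy":0,"wz":0}]'; python3 w.py w10
cat > fit.py <<'E'
from m import *
from scipy.optimize import least_squares
def fit(name,z,v0,v1,g):
    f,s=load(name); h=cv2.cvtColor(f["pixels"],cv2.COLOR_RGB2HSV); m=cv2.inRange(h,(20,120,50),(34,255,255)); m[:v0]=0;m[v1:]=0
    c=max(cv2.findContours(m,cv2.RETR_EXTERNAL,cv2.CHAIN_APPROX_NONE)[0],key=cv2.contourArea)[:,0,:]
    P=np.array([wplane(f,s,u,v,z)[:2] for u,v in c if v<v1-2])
    r=least_squares(lambda p:np.hypot(P[:,0]-p[0],P[:,1]-p[1])-p[2],g,loss="soft_l1",f_scale=.5); return r.x.round(2),np.abs(r.fun).mean()
E
python3 - <<'E'
from fit import *
print(fit("w10",57,40,216,[670,12,63]))
E
```

```text
clock: 14.65
tcp_pos: [622.2, 11.7, 288.6]
orientation: [[1.0, -0.001, -0.002], [-0.001, -1.0, 0.0], [-0.002, -0.0, -1.0]]
ft_force: [0.3, 0.6, -0.8]
opening: 50.2
[622.2  11.7 288.6] 14.65
(array([669.75,  12.55,  63.06]), np.float64(0.2396306017523987))
```

```bash
python3 -m crank '[{"x":-40,"y":4,"z":0,"wx":0,"wy":0,"wz":0},{"x":-80,"y":9,"z":0,"wx":0,"wy":0,"wz":0},{"x":-120,"y":14,"z":0,"wx":0,"wy":0,"wz":0},{"x":-150,"y":18,"z":0,"wx":0,"wy":0,"wz":0},{"x":-156,"y":18,"z":0,"wx":0,"wy":0,"wz":0},{"x":-156,"y":18,"z":0,"wx":0,"wy":0,"wz":0},{"x":-156,"y":18,"z":0,"wx":0,"wy":0,"wz":0}]'
python3 w.py w11
```

```text
clock: 15.28
tcp_pos: [467.1, -6.2, 289.7]
orientation: [[1.0, -0.001, 0.0], [-0.001, -1.0, 0.0], [0.0, -0.0, -1.0]]
ft_force: [0.5, -0.2, 0.1]
opening: 50.0
[467.1  -6.2 289.7] 15.28
```

View pics/w11.png

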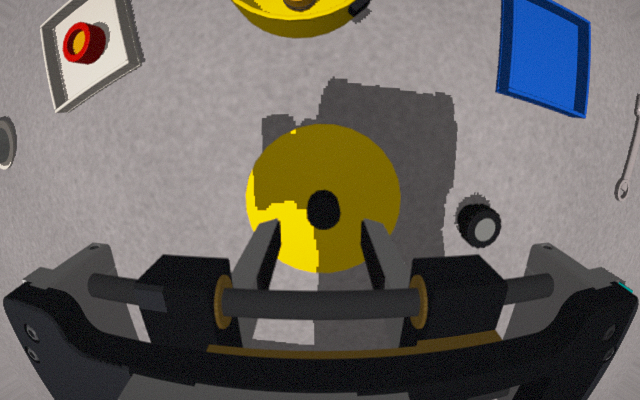

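Run:
```python
from fit import *
print(fit("w11",24,110,218,[466,-6,65]))
f,s=load("w11"); h=cv2.cvtColor(f["pixels"],cv2.COLOR_RGB2HSV); m=cv2.inRange(h,(0,0,0),(179,255,45))
c=[c for c in cv2.findContours(m,cv2.RETR_EXTERNAL,cv2.CHAIN_APPROX_NONE)[0] if cv2.contourArea(c)>300 and 190<c[:,0,1].min()]
for k in c: print(cv2.boundingRect(k),cv2.contourArea(k))
print(wplane(f,s,325,213,52).round(1),"knob",wplane(f,s,486,229,34).round(1))
Q=np.array([wplane(f,s,u,v,24)[:2] for u,v in((591,3),(586,118),(497,95))]);print("blue",Q.round(1).tolist(),((Q[0]+Q[2])/2).round(1))
```

```text
(array([466.24,  -7.15,  64.45]), np.float64(10.822896148216522))
(399, 255, 155, 93) 6991.5
(4, 255, 634, 145) 39512.5
(222, 222, 197, 89) 3125.5
(457, 204, 44, 44) 1390.5
[466.3  -8.5  52. ] knob [ 443.2 -155.3   34. ]
blue [[689.6, -301.9], [555.4, -283.2], [563.0, -159.7]] [ 626.3 -230.8]
```

```bash
python3 -m crank '[{"x":-1,"y":1,"z":30,"wx":0,"wy":0,"wz":0},{"x":-1,"y":1,"z":50,"wx":0,"wy":0,"wz":0},{"x":-1,"y":1,"z":58,"wx":0,"wy":0,"wz":0},{"x":-1,"y":1,"z":62,"wx":0,"wy":0,"wz":0},{"x":-1,"y":1,"z":62,"wx":0,"wy":0,"wz":0},{"x":-1,"y":1,"z":62,"wx":0,"wy":0,"wz":0}]'
python3 -m crank '[{"x":0,"y":0,"z":0,"wx":0,"wy":0,"wz":0},{"x":0,"y":0,"z":0,"wx":0,"wy":0,"wz":0},{"x":0,"y":0,"z":0,"wx":0,"wy":0,"wz":0},{"x":0,"y":0,"z":0,"wx":0,"wy":0,"wz":0},{"x":0,"y":0,"z":0,"wx":0,"wy":0,"wz":0},{"x":0,"y":0,"z":0,"wx":0,"wy":0,"wz":0},{"x":0,"y":0,"z":0,"wx":0,"wy":0,"wz":0}]' 15 40
python3 w.py w12
```

```text
clock: 15.83
tcp_pos: [465.7, -7.2, 228.3]
orientation: [[1.0, -0.001, 0.001], [-0.001, -1.0, -0.0], [0.001, 0.0, -1.0]]
ft_force: [-0.2, -0.5, 0.4]
opening: 49.9
clock: 16.42
tcp_pos: [465.2, -7.2, 228.2]
orientation: [[1.0, -0.001, 0.001], [-0.001, -1.0, -0.0], [0.001, 0.0, -1.0]]
ft_force: [-1.2, -0.5, 5.8]
opening: 25.3
[465.2  -7.2 228.2] 16.42
```

View pics/w12.png

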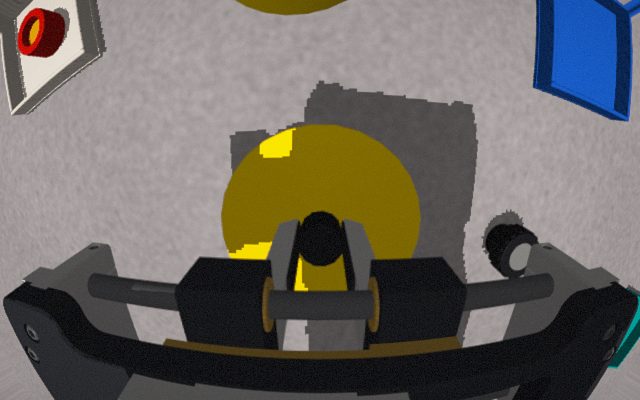

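```bash
cat > lid.py <<'E'
import sys
from fit import *
n,z,vm=sys.argv[1],float(sys.argv[2]),int(sys.argv[3])
f,s=load(n); h=cv2.cvtColor(f["pixels"],cv2.COLOR_RGB2HSV); m=cv2.inRange(h,(20,120,50),(34,255,255)); m[:100]=0
c=max(cv2.findContours(m,cv2.RETR_EXTERNAL,cv2.CHAIN_APPROX_NONE)[0],key=cv2.contourArea)[:,0,:]
P=np.array([wplane(f,s,u,v,z)[:2] for u,v in c if 101<v<vm])
r=least_squares(lambda p:np.hypot(P[:,0]-p[0],P[:,1]-p[1])-65.5,[s["tcp_pos"][0],s["tcp_pos"][1]],loss="soft_l1",f_scale=.5)
print(len(P),"lid",r.x.round(2),np.abs(r.fun).mean().round(2),"tool offset",(r.x-s["tcp_pos"][:2]).round(2))
E
python3 lid.py w12 24 235
```

```text
431 lid [464.83  -6.15] 13.62 tool offset [-0.4   1.05]
```

```bash
python3 -m crank '[{"x":0,"y":0,"z":-10,"wx":0,"wy":0,"wz":0},{"x":0,"y":0,"z":-40,"wx":0,"wy":0,"wz":0},{"x":0,"y":0,"z":-70,"wx":0,"wy":0,"wz":0},{"x":20,"y":-2,"z":-80,"wx":0,"wy":0,"wz":0},{"x":55,"y":-5,"z":-80,"wx":0,"wy":0,"wz":0},{"x":90,"y":-8,"z":-80,"wx":0,"wy":0,"wz":0},{"x":125,"y":-11,"z":-80,"wx":0,"wy":0,"wz":0},{"x":130,"y":-11.5,"z":-80,"wx":0,"wy":0,"wz":0}]'
python3 -m crank '[{"x":0,"y":0,"z":0,"wx":0,"wy":0,"wz":0},{"x":0,"y":0,"z":0,"wx":0,"wy":0,"wz":0}]'
python3 w.py w13
```

```text
clock: 17.13
tcp_pos: [598.3, 4.6, 307.8]
orientation: [[1.0, -0.0, 0.001], [-0.0, -1.0, 0.0], [0.001, -0.0, -1.0]]
ft_force: [-1.5, -0.2, -1.4]
opening: 25.1
clock: 17.3
tcp_pos: [594.6, 4.3, 307.5]
orientation: [[1.0, -0.001, -0.001], [-0.001, -1.0, 0.0], [-0.001, -0.0, -1.0]]
ft_force: [-0.8, -0.4, -0.7]
opening: 25.5
[594.6   4.3 307.5] 17.3
```

View pics/w13.png

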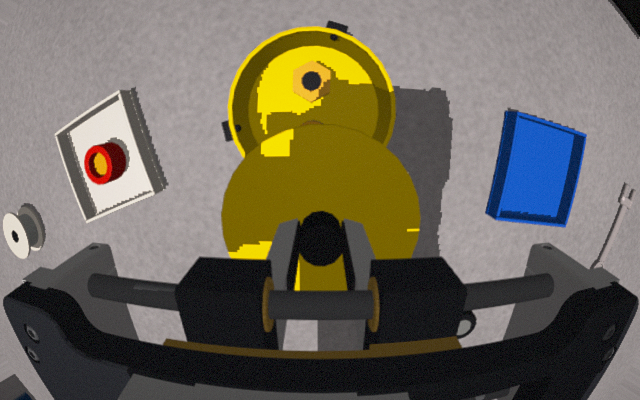

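The lid is held level (same image pose as at the grasp), with the tub at (312,90) ahead. Next I'll move over it and lower onto the catches.

```bash
python3 -m crank '[{"x":35,"y":-3.5,"z":0,"wx":0,"wy":0,"wz":0},{"x":65,"y":-6.5,"z":0,"wx":0,"wy":0,"wz":0},{"x":75.5,"y":-7.2,"z":0,"wx":0,"wy":0,"wz":0},{"x":75.5,"y":-7.2,"z":0,"wx":0,"wy":0,"wz":0},{"x":75.5,"y":-7.2,"z":0,"wx":0,"wy":0,"wz":0},{"x":75.5,"y":-7.2,"z":0,"wx":0,"wy":0,"wz":0}]'
```

```text
clock: 17.85
tcp_pos: [669.6, 11.2, 308.0]
orientation: [[1.0, -0.001, -0.0], [-0.001, -1.0, 0.0], [-0.0, -0.0, -1.0]]
ft_force: [-0.4, -0.2, -0.5]
opening: 25.1
```

```bash
python3 -m crank '[{"x":0.5,"y":0,"z":10,"wx":0,"wy":0,"wz":0},{"x":0.5,"y":0,"z":20,"wx":0,"wy":0,"wz":0},{"x":0.5,"y":0,"z":25,"wx":0,"wy":0,"wz":0},{"x":0.5,"y":0,"z":28,"wx":0,"wy":0,"wz":0},{"x":0.5,"y":0,"z":30,"wx":0,"wy":0,"wz":0},{"x":0.5,"y":0,"z":30,"wx":0,"wy":0,"wz":0}]'
python3 -m crank '[{"x":0,"y":0,"z":2,"wx":0,"wy":0,"wz":0},{"x":0,"y":0,"z":4,"wx":0,"wy":0,"wz":0},{"x":0,"y":0,"z":4,"wx":0,"wy":0,"wz":0}]'
```

```text
clock: 18.35
tcp_pos: [671.0, 11.4, 277.2]
orientation: [[1.0, -0.001, -0.001], [-0.001, -1.0, 0.0], [-0.001, -0.0, -1.0]]
ft_force: [-1.0, -0.4, -0.6]
opening: 25.2
clock: 18.6
tcp_pos: [671.1, 11.4, 273.7]
orientation: [[1.0, -0.001, 0.0], [-0.001, -1.0, -0.0], [0.0, 0.0, -1.0]]
ft_force: [-0.8, 0.9, -0.2]
opening: 25.1
```

```bash
python3 -m crank '[{"x":0,"y":0,"z":1,"wx":0,"wy":0,"wz":0},{"x":0,"y":0,"z":2,"wx":0,"wy":0,"wz":0},{"x":0,"y":0,"z":3,"wx":0,"wy":0,"wz":0},{"x":0,"y":0,"z":4,"wx":0,"wy":0,"wz":0}]'
python3 -m crank '[{"x":0,"y":0,"z":1,"wx":0,"wy":0,"wz":0},{"x":0,"y":0,"z":2,"wx":0,"wy":0,"wz":0},{"x":0,"y":0,"z":3,"wx":0,"wy":0,"wz":0},{"x":0,"y":0,"z":3,"wx":0,"wy":0,"wz":0}]'
```

```text
clock: 18.93
tcp_pos: [671.1, 11.4, 269.5]
orientation: [[1.0, -0.001, -0.0], [-0.001, -1.0, 0.0], [-0.0, -0.0, -1.0]]
ft_force: [-0.2, -0.2, -0.3]
opening: 25.1
clock: 19.27
tcp_pos: [671.1, 11.5, 267.2]
orientation: [[1.0, -0.001, -0.0], [-0.001, -1.0, 0.0], [-0.0, -0.0, -1.0]]
ft_force: [-6.0, -0.2, 6.3]
opening: 25.5
```

```bash
python3 w.py w14; python3 -m crank '[{"x":0,"y":0,"z":0.7,"wx":0,"wy":0,"wz":0},{"x":0,"y":0,"z":1.5,"wx":0,"wy":0,"wz":0},{"x":0,"y":0,"z":1.5,"wx":0,"wy":0,"wz":0}]'
```

```text
[671.1  11.5 267.2] 19.27
clock: 19.57
tcp_pos: [671.0, 11.4, 267.1]
orientation: [[1.0, -0.001, 0.0], [-0.001, -1.0, -0.0], [0.0, 0.0, -1.0]]
ft_force: [-11.6, 1.1, 18.4]
opening: 25.3
```

View pics/w14.png

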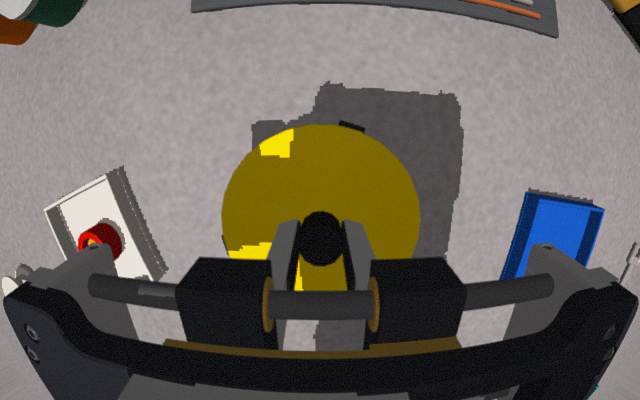

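The TCP stopped at 267.1 under 18 N, which is exactly the expected seat (228.2+39). I'll release and check in the images.

```bash
python3 -m crank '[{"x":0,"y":0,"z":-1.5,"wx":0,"wy":0,"wz":0},{"x":0,"y":0,"z":-1.5,"wx":0,"wy":0,"wz":0},{"x":0,"y":0,"z":-1.5,"wx":0,"wy":0,"wz":0},{"x":0,"y":0,"z":-1.5,"wx":0,"wy":0,"wz":0},{"x":0,"y":0,"z":-1.5,"wx":0,"wy":0,"wz":0},{"x":0,"y":0,"z":-20,"wx":0,"wy":0,"wz":0},{"x":0,"y":0,"z":-50,"wx":0,"wy":0,"wz":0},{"x":-40,"y":0,"z":-60,"wx":0,"wy":0,"wz":0}]' 50
python3 -m crank '[{"x":-35,"y":0,"z":40,"wx":0,"wy":0,"wz":0},{"x":-35,"y":0,"z":40,"wx":0,"wy":0,"wz":0},{"x":-35,"y":0,"z":40,"wx":0,"wy":0,"wz":0},{"x":-35,"y":0,"z":40,"wx":0,"wy":0,"wz":0}]'
python3 w.py w15
python3 - <<'E'
from h import *
for n,(u,v) in (("scene",(335,160)),("side",(215,150))):
    f=grab_frame(n); c=f["pixels"][v:v+75,u:u+100]
    cv2.imwrite(f"pics/l15{n}.png",cv2.resize(c[:,:,::-1],(400,300),interpolation=cv2.INTER_CUBIC)); cv2.imwrite(f"pics/f15{n}.png",f["pixels"][:,:,::-1])
cv2.imwrite("pics/l15.png",np.hstack([cv2.imread("pics/l15scene.png"),cv2.imread("pics/l15side.png")]))
E
```

```text
clock: 20.23
tcp_pos: [634.9, 11.2, 329.4]
orientation: [[1.0, -0.001, 0.009], [-0.001, -1.0, -0.0], [0.009, 0.0, -1.0]]
ft_force: [0.2, -0.2, 1.6]
opening: 49.9
clock: 20.57
tcp_pos: [596.5, 11.4, 285.7]
orientation: [[1.0, -0.001, 0.0], [-0.001, -1.0, 0.0], [0.0, -0.0, -1.0]]
ft_force: [-0.2, 0.6, 0.3]
opening: 50.0
[596.5  11.4 285.7] 20.57
```

View pics/w15.png

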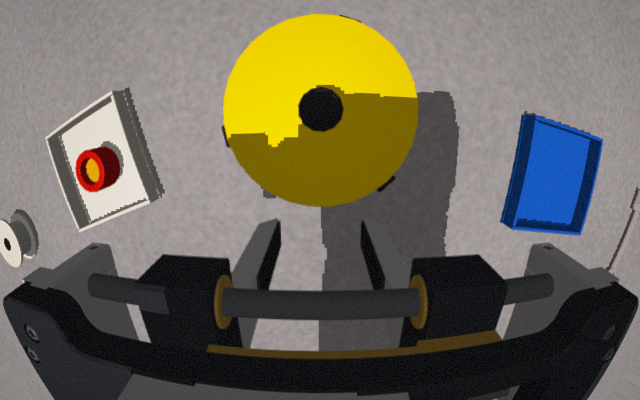

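View pics/l15.png

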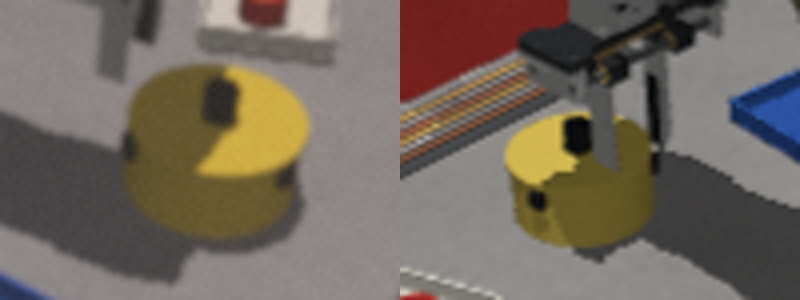

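The lid looks seated flush in both views, with no gap over the catch housings. I'll check height by apparent radius, and centring.

Run:
```python
from fit import *
for z in(63,66,70): print(z,fit("w15",z,5,212,[670,12,65]))
f,s=load("w15"); 
h=cv2.cvtColor(f["pixels"],cv2.COLOR_RGB2HSV); b,_=blobs(f["pixels"],(0,0,0),(179,255,50),200); print([(c.tolist(),t) for c,t in b if c[1]<200])
print(wplane(f,s,321,109,91).round(1))
Q=np.array([wplane(f,s,u,v,24)[:2] for u,v in((525,113),(603,139),(581,236),(500,226))]);print("blue",Q.round(1).tolist(),Q.mean(0).round(1))
```

```text
63 (array([670.9 ,  12.69,  64.98]), np.float64(0.23646139376239633))
66 (array([670.86,  12.68,  64.02]), np.float64(0.23296576535007982))
70 (array([670.8 ,  12.68,  62.74]), np.float64(0.22830487410565947))
[([320.5, 109.0], [299, 87, 44, 44, 1477])]
[670.7  12.2  91. ]
blue [[679.4, -172.1], [665.6, -295.6], [554.2, -284.1], [572.6, -157.2]] [ 617.9 -227.3]
```

Seated: radius 65.0 at z=63 matches the lid's fit on the bench (65.3), and it is centred to about 1.2 mm. Now the knob.

```bash
python3 -m crank '[{"x":-28,"y":28,"z":0,"wx":0,"wy":0,"wz":0},{"x":-56,"y":56,"z":0,"wx":0,"wy":0,"wz":0},{"x":-84,"y":86,"z":0,"wx":0,"wy":0,"wz":0},{"x":-112,"y":116,"z":0,"wx":0,"wy":0,"wz":0},{"x":-138,"y":145,"z":0,"wx":0,"wy":0,"wz":0},{"x":-154,"y":165,"z":0,"wx":0,"wy":0,"wz":0},{"x":-154,"y":165,"z":0,"wx":0,"wy":0,"wz":0},{"x":-154,"y":165,"z":0,"wx":0,"wy":0,"wz":0}]' 66 20
python3 w.py w16
```

```text
clock: 21.38
tcp_pos: [442.3, -154.5, 286.0]
orientation: [[1.0, -0.003, 0.002], [-0.003, -1.0, -0.001], [0.002, 0.001, -1.0]]
ft_force: [0.7, 0.8, 1.3]
opening: 65.9
[ 442.3 -154.5  286. ] 21.38
```

View pics/w16.png

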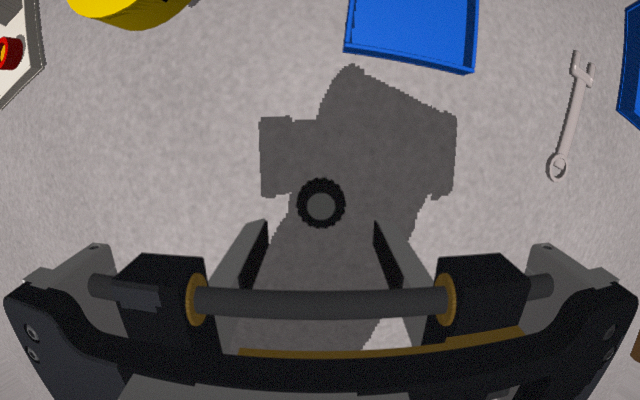

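Run:
```python
from m import *
f,s=load("w16"); print(wplane(f,s,321,206.5,34).round(1))
```

```text
[ 442.4 -154.    34. ]
```

The knob's cap is at (321,206), directly below the grasp.

```bash
python3 -m crank '[{"x":0,"y":0,"z":30,"wx":0,"wy":0,"wz":0},{"x":0,"y":0,"z":60,"wx":0,"wy":0,"wz":0},{"x":0,"y":0,"z":77,"wx":0,"wy":0,"wz":0},{"x":0,"y":0,"z":82,"wx":0,"wy":0,"wz":0},{"x":0,"y":0,"z":82,"wx":0,"wy":0,"wz":0},{"x":0,"y":0,"z":82,"wx":0,"wy":0,"wz":0}]'
python3 -m crank '[{"x":0,"y":0,"z":0,"wx":0,"wy":0,"wz":0},{"x":0,"y":0,"z":0,"wx":0,"wy":0,"wz":0},{"x":0,"y":0,"z":0,"wx":0,"wy":0,"wz":0},{"x":0,"y":0,"z":0,"wx":0,"wy":0,"wz":0},{"x":0,"y":0,"z":0,"wx":0,"wy":0,"wz":0},{"x":0,"y":0,"z":0,"wx":0,"wy":0,"wz":0},{"x":0,"y":0,"z":0,"wx":0,"wy":0,"wz":0}]' 25 20
python3 -m crank '[{"x":0,"y":0,"z":-30,"wx":0,"wy":0,"wz":0},{"x":0,"y":0,"z":-70,"wx":0,"wy":0,"wz":0},{"x":20,"y":9,"z":-85,"wx":0,"wy":0,"wz":0},{"x":50,"y":23,"z":-85,"wx":0,"wy":0,"wz":0},{"x":85,"y":40,"z":-85,"wx":0,"wy":0,"wz":0},{"x":115,"y":53,"z":-85,"wx":0,"wy":0,"wz":0},{"x":115,"y":53,"z":-85,"wx":0,"wy":0,"wz":0}]'
python3 w.py w17
```

```text
clock: 21.93
tcp_pos: [442.8, -153.2, 203.9]
orientation: [[1.0, 0.0, 0.001], [0.0, -1.0, -0.0], [0.001, 0.0, -1.0]]
ft_force: [-0.4, -0.3, 0.7]
opening: 66.1
clock: 22.52
tcp_pos: [442.1, -153.5, 203.6]
orientation: [[1.0, -0.001, 0.001], [-0.001, -1.0, -0.0], [0.001, 0.0, -1.0]]
ft_force: [-0.4, 0.0, 6.6]
opening: 37.8
clock: 23.1
tcp_pos: [560.0, -208.2, 287.5]
orientation: [[1.0, -0.001, 0.001], [-0.001, -1.0, -0.0], [0.001, 0.0, -1.0]]
ft_force: [-0.7, -0.1, -0.3]
opening: 37.7
[ 560.  -208.2  287.5] 23.1
```

View pics/w17.png

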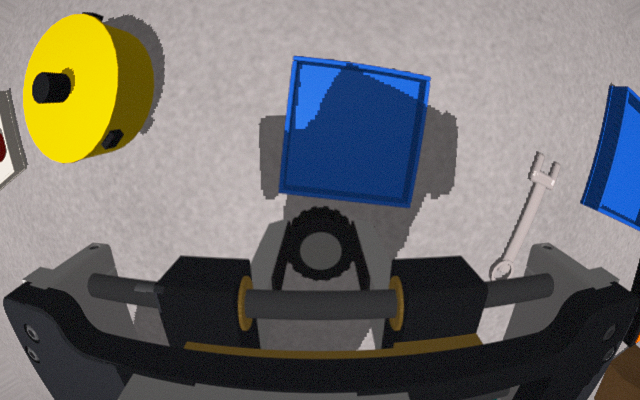

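The knob is held at (320,248). The blue tray's corners are at (293,57), (430,77), (411,207) and (279,193).

Run:
```python
from m import *
f,s=load("w17"); Q=np.array([wplane(f,s,u,v,24)[:2] for u,v in((293,57),(430,77),(411,207),(279,193))]);print("blue",Q.round(1).tolist(),Q.mean(0).round(1),np.linalg.norm(Q-np.roll(Q,1,0),axis=1).round(1))
```

```text
blue [[677.2, -185.9], [664.7, -295.7], [555.7, -284.0], [568.0, -173.3]] [ 616.4 -234.7] [109.9 110.5 109.6 111.4]
```

```bash
python3 -m crank '[{"x":28,"y":13,"z":0,"wx":0,"wy":0,"wz":0},{"x":57,"y":27,"z":0,"wx":0,"wy":0,"wz":0},{"x":57,"y":27,"z":30,"wx":0,"wy":0,"wz":0},{"x":57,"y":27,"z":60,"wx":0,"wy":0,"wz":0},{"x":57,"y":27,"z":76,"wx":0,"wy":0,"wz":0},{"x":57,"y":27,"z":79,"wx":0,"wy":0,"wz":0},{"x":57,"y":27,"z":80,"wx":0,"wy":0,"wz":0},{"x":57,"y":27,"z":80,"wx":0,"wy":0,"wz":0}]'
python3 -m crank '[{"x":0,"y":0,"z":0,"wx":0,"wy":0,"wz":0},{"x":0,"y":0,"z":0,"wx":0,"wy":0,"wz":0}]'
```

```text
clock: 23.82
tcp_pos: [613.8, -233.4, 209.0]
orientation: [[1.0, -0.001, 0.0], [-0.001, -1.0, -0.0], [0.0, 0.0, -1.0]]
ft_force: [-0.6, -0.0, 0.1]
opening: 37.7
clock: 23.98
tcp_pos: [614.0, -233.6, 209.4]
orientation: [[1.0, -0.001, 0.001], [-0.001, -1.0, -0.001], [0.001, 0.001, -1.0]]
ft_force: [0.2, 0.1, -1.1]
opening: 37.3
```

```bash
python3 -m crank '[{"x":0,"y":0,"z":1,"wx":0,"wy":0,"wz":0},{"x":0,"y":0,"z":1.5,"wx":0,"wy":0,"wz":0},{"x":0,"y":0,"z":1.5,"wx":0,"wy":0,"wz":0}]'
python3 -m crank '[{"x":0,"y":0,"z":0,"wx":0,"wy":0,"wz":0},{"x":0,"y":0,"z":0,"wx":0,"wy":0,"wz":0},{"x":0,"y":0,"z":0,"wx":0,"wy":0,"wz":0},{"x":0,"y":0,"z":0,"wx":0,"wy":0,"wz":0},{"x":0,"y":0,"z":-20,"wx":0,"wy":0,"wz":0},{"x":0,"y":0,"z":-60,"wx":0,"wy":0,"wz":0},{"x":-40,"y":-10,"z":-85,"wx":0,"wy":0,"wz":0},{"x":-60,"y":-20,"z":-100,"wx":0,"wy":0,"wz":0}]' 58
python3 -m crank '[{"x":-40,"y":0,"z":-40,"wx":0,"wy":0,"wz":0},{"x":-60,"y":0,"z":-60,"wx":0,"wy":0,"wz":0},{"x":-60,"y":0,"z":-60,"wx":0,"wy":0,"wz":0},{"x":-60,"y":0,"z":-60,"wx":0,"wy":0,"wz":0}]'
python3 w.py w18
python3 - <<'E'
from h import *
for n in("scene","side"): cv2.imwrite(f"pics/f18{n}.png",grab_frame(n)["pixels"][:,:,::-1])
E
```

```text
clock: 24.23
tcp_pos: [613.9, -233.5, 206.8]
orientation: [[1.0, -0.001, 0.0], [-0.001, -1.0, -0.0], [0.0, 0.0, -1.0]]
ft_force: [-0.6, 0.3, 0.2]
opening: 37.3
clock: 24.9
tcp_pos: [553.0, -213.7, 308.5]
orientation: [[1.0, -0.001, 0.002], [-0.001, -1.0, -0.001], [0.002, 0.001, -1.0]]
ft_force: [0.2, -0.7, 0.2]
opening: 58.1
clock: 25.23
tcp_pos: [493.3, -213.6, 368.9]
orientation: [[1.0, -0.001, 0.004], [-0.001, -1.0, -0.002], [0.004, 0.002, -1.0]]
ft_force: [0.3, -0.3, -0.1]
opening: 57.8
[ 493.3 -213.6  368.9] 25.23
```

View pics/w18.png

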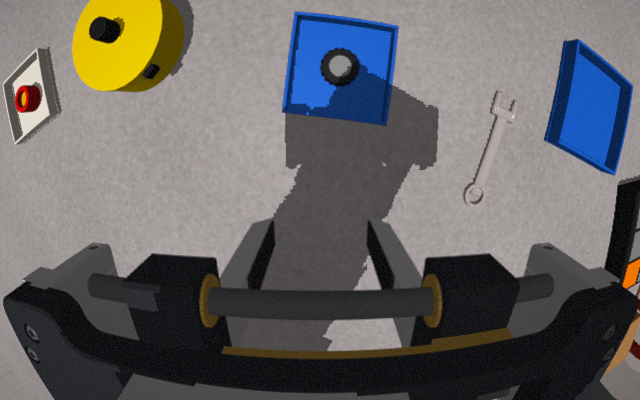

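View pics/f18scene.png

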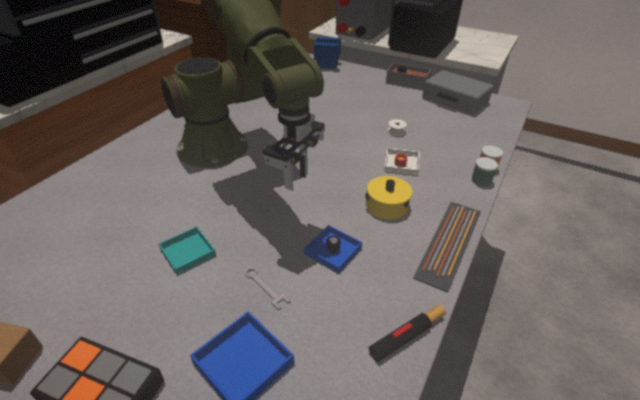

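View pics/f18side.png

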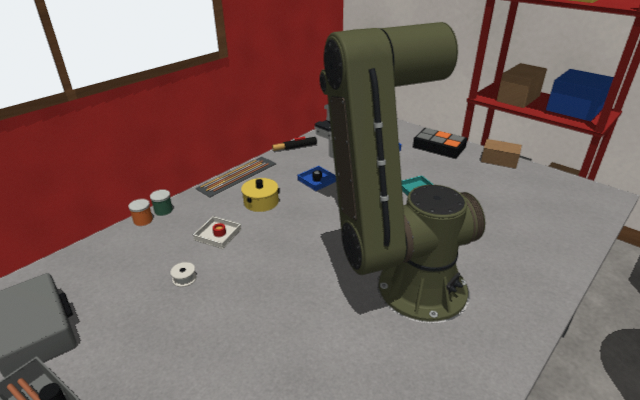

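The knob sits in the small blue tray (340,66 in the wrist view), the red socket is in the white tray, and the wrench and spool are unmoved. One last independent check is the lid height, by triangulating across scene and side.

Run:
```python
from h import *
S=grab_frame("scene");D=grab_frame("side")
def grip(f,x0,x1,y0,y1):
    b,_=blobs(f["pixels"][y0:y1,x0:x1],(0,0,0),(179,255,62),10); return [((c+[x0,y0]).tolist(),s) for c,s in b]
g=grip(S,378,402,172,195);k=grip(D,250,270,172,192); print(g,k)
o=max(g,key=lambda t:t[1][4])[0];p=max(k,key=lambda t:t[1][4])[0]
print("grip mid (expect z~77 seated, 84 unseated)",tri([ray(S,*o),ray(D,*p)]).round(1))
for n,f,(u,v) in(("s",S,(350,165)),("d",D,(222,165))): cv2.imwrite(f"pics/l18{n}.png",cv2.resize(f["pixels"][v:v+60,u:u+80][:,:,::-1],(400,300),interpolation=cv2.INTER_CUBIC))
cv2.imwrite("pics/l18.png",np.hstack([cv2.imread("pics/l18s.png"),cv2.imread("pics/l18d.png")]))
```

```text
[([389.6, 185.5], [9, 9, 6, 10, 48])] [([258.9, 183.5], [6, 8, 7, 8, 45])]
grip mid (expect z~77 seated, 84 unseated) [670.9  11.7  76.8]
```

View pics/l18.png

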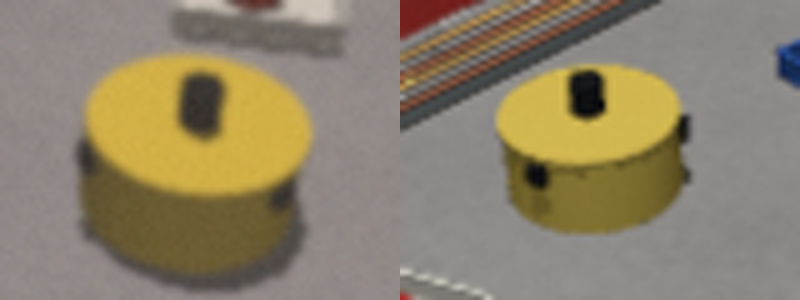

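The lid grip triangulates to z = 76.8 mm, which matches a seated lid, and the lid is level and flush all round in both views.

```bash
python3 -c "from bench import finish_job; print(finish_job())"
```

```text
the job is handed in; nothing more can be done
None
```

The job is handed in at about 25 s of the 109 s allowed. The hex coupling and cone nozzle stand side by side in the tub with the lid pressed home. The red socket is in the white tray and the knob in the smaller blue tray. The wrench and spool were never touched, and the gripper is open and clear of everything.

**Last checks:**
- **Lid:** the press stopped at exactly the expected seat height, under 18 N. The grip triangulated to a height of 76.8 mm (77 expected when seated), and the lid is centred to about 1.2 mm and looks flush all round in both views.
- **Brass fittings:** both were seen upright in the tub just before the lid went on.
- **Socket and knob:** both looked upright in their trays in the final pictures.

**Readings that disagreed:**
- **Hex grip:** the gripper read 34 mm on the 30 mm hex. The pictures showed it held squarely across the flats, and it lifted and stood normally.
- **Side force:** the lid drew about 12 N sideways at full press. This was most likely about 1 mm of misalignment against the tub wall.

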